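# Make up two injector test kits

### The arm

A 6-joint arm with a two-finger parallel gripper is mounted at the origin on a cart in front of the work surface, level with it; the furniture and walls round the work are solid. World frame = base frame: x ahead of the robot, y to its left, z up, the work surface at z = 0. Lengths are in m, angles in degrees, forces in N, time in s.
With the tool pointing down it reaches from about 0.375 to 0.9 m from the base axis. Payload 3.1 kg.
Tool frame: the origin (TCP) lies at the very end of the fingers, on their centre line; the grasp point (between the pads) lies 19 mm behind it (bot.hold_point_z is the z of the grasp point in the tool frame, in m); z points along the fingers, y is the direction in which the jaws open and shut (so a half turn about z gives the same grasp; the last joint's range is limited). The gripper opens to 87 mm and grips with 3 to 60 N. Pads are 19 mm wide; open, the fingers measure 117 mm over their backs; the gripper's body (75 mm by 190 mm) begins 51 mm behind the grasp point.
Start: joints at [-76.69, 30.224, 82.088, -0, 67.689, -10.227], TCP at [0.25, -0.573, 0.223] pointing down, gripper open.
Joint ranges: [-176.69, 176.69], [-43.24, 126.21], [12.49, 139.97], [-82, 262], [0, 151.66], [-163.58, 163.58]. Speed limits (degrees/s): [159.86, 159.86, 180, 180, 180, 180].

### API

Orientations are given as a 3x3 rotation matrix whose columns are the frame's x, y, z axes.
In Python, from rig import bot gives the robot as it stands.
- The arm moves only by the tool servo_tool, never from a script. Its argument "increments" is a list of rows, each a list of 3 entries, a list of its own where there are three numbers: the closure, from 0 (fully open) to 1 (shut), then the shift along the tool's x, y, z in mm, then the turn about the tool's z in degrees. In form: [[claw, [x, y, z], turn], ...]. A call has 1 to 5 rows; each row shifts and turns the commanded pose from where the row before left it, along the tool's axes as they then stand; what a row does not reach is not made up. A row lasts 1/8 s, in which the tool goes at most 62.5 mm and 10.7 degrees, less where a joint would pass 70% of its speed; a pose out of reach is approached as far as the arm can. A call with a gripper value outside its range is refused whole. The fingers move at their own pace and stop on an object; the grip force is fixed at half the most. Time passes only in rows, so rows that do not move let the fingers close. It gives the time, the measured TCP pose, the force and the opening at its end, in the units of the state.
- bot.read_state(): the state, without advancing time (a new reading comes with each control period).
- bot.capture(name): name is "scene" or "top"; returns (picture, depth): 400x640x3 uint8, blue, green, red; 400x640 float32, m along the optical axis (not along the pixel's ray), 0 where there is no reading.
- bot.camera_info(name): a dict with "K" (3x3 intrinsics, pixels), "R" (3x3) and "t" (3): a world point X has camera coordinates R X + t. Camera axes: x right, y down, z forward; pixel columns grow to the right and rows downward; lengths in m; the calibration is good to about 2 mm. A picture is of the moment at which its call begins. camera_info takes no time and is no camera call.
- bot.hand_in(): hands the job in, once; it reports no verdict.
Trained networks look in the newest picture that a camera, given by its name, has taken for a name from the list of things; names that differ only in an ending like _2 or _b are one class to them, and where a whole thing is asked for, a point or a joint stands for the part that bears it (a point fixed in the world has none). Each returns a list of dicts, best first, with "p" (0 to 1); they miss things now and then, are a little off and sometimes report something else, mostly with a low value. They report only what shows in the picture. A call takes as long as a camera call.
- bot.find_in(camera, thing): "bbox" ([left, top, right, bottom] in pixels, round what is visible of it).
- bot.trace(camera, thing): "region" (400x640 bool, what is visible of it) and "bbox" ([left, top, right, bottom] in pixels, round what is visible of it).
The state is a dict: "time_s": time; "joint_positions": joint angles; "qvel": joint speeds; "tau": joint torques, N m; "position": TCP position; "tcp_rot": TCP orientation; "force": force on the tool from outside, world axes, zero at the start; "moment": the same for the moment, N m; "opening": opening from 0.0 (shut) to 1.0 (fully open).
Only numpy, scipy, OpenCV 4.12 (cv2) and the standard library are available. Lean on these libraries where they do the work, as an engineer would, in place of code of your own. Each camera call takes 0.05 s, during which the arm holds its last target.

### The job

Make up the two injector test kits. The blue tray gets the nozzle holder with the blue cap, the brass fitting and the roll of thread tape that seals it; the yellow tray gets the nozzle holder with the yellow cap and the steel fitting. Put each part fully down into its own cut-out in the foam (the fittings standing thread up, the tape lying with its red side up as it is now, the nozzle holders lying flat, either end first), let go, and leave the marker and the brass drift where they are.

Things in the scene. Friction and masses are not known exactly. Their poses are not given: they have to be found in the camera images.
- nozzle_blue: Lying steel injector nozzle holder, slim, blue plastic cap on its thick end; 115 mm long, 20 high, up to 23 wide, 0.16 kg; fingers close on the 20 mm hex at the middle. Origin: middle, underside; y = long axis (cap at -y), z up. Gripped across the middle (closing along x) from 9 mm above its underside, the fingers clear the foam when it is set down.
- nozzle_yellow: Lying steel injector nozzle holder, slim, yellow plastic cap on its thick end; 109 mm long, 20 high, up to 23 wide, 0.16 kg; fingers close on the 20 mm hex at the middle. Origin: middle, underside; y = long axis (cap at -y), z up. Gripped across the middle (closing along x) from 9 mm above its underside, the fingers clear the foam when it is set down.
- brass_fitting: Brass (gold-coloured) hex pipe fitting standing on its collar, thread up: 35 mm tall, hex 19 mm across flats (its x), 22 across corners (y), 0.06 kg. Origin: centre of underside, z up. Hex from about 9 to 18 mm up, thinner round thread above. Gripped with the fingertips 10 mm above its underside they clear the foam when it is set down.
- steel_fitting: Steel (silver-grey) hex pipe fitting standing on its collar, thread up: 35 mm tall, hex 19 mm across flats (its x), 22 across corners (y), 0.06 kg. Origin: centre of underside, z up. Hex from about 9 to 18 mm up, thinner round thread above. Gripped with the fingertips 10 mm above its underside they clear the foam when it is set down.
- tape_roll: Roll of white thread tape on a spool with a red top flange, lying flat: 54 mm across, 16 mm high, 0.08 kg; the fingers close on its rim. Origin: centre of its underside, z up. Taken from about 6 mm or more above its underside, the fingers stay clear of the foam when it is set down.
- blue_tray: Kit tray, blue plastic rim, dark foam insert, blue floor in the cut-outs; 140 (x) x 152 (y) x 8 mm, fixed. Origin: centre of underside, z up. Cut-outs 6 mm deep, floor at z = 2 mm: slot 38 (x) x 130 (y) centred at x = -40, y = 0 mm for the nozzle holder; round, 70 mm, at x = 24, y = -30 for the tape; round, 38 mm, at x = 24, y = 46 for the fitting.
- yellow_tray: Kit tray, yellow plastic rim, dark foam insert, yellow floor in the cut-outs; 110 (x) x 152 (y) x 8 mm, fixed. Origin: centre of underside, z up. Cut-outs 6 mm deep, floor at z = 2 mm: slot 38 (x) x 130 (y) centred at x = -25, y = 0 mm for the nozzle holder, along y; round, 38 mm, at x = 25, y = 0 for the fitting.
- marker: Bystander: black felt marker with a blue cap, 127 mm long (its y), 14 mm thick, lying loose. Above and behind its right-hand (-y) end hose couplings stick out 4 cm from the front of the green tester, 0.19 to 0.27 m above the bench: keep the wrist clear of them. Origin: middle, underside.
- drift_punch: Bystander: brass drift punch, a plain tapered rod 104 mm long (its y), 13 mm thick, lying loose. Origin: middle, underside.

How it is judged:
By the outcome, as a careful person would: the job done as asked, in the order asked, and still so for the second after the job is handed in, with the robot touching nothing.
It also fails if it takes over 104 s, if anything falls off the work surface, if the arm or the gripper's body presses on something with over 40 N, if the wrist force passes 120 N, or if a joint passes its speed limit or range.

## Working session

There is one attempt and no reset: what is moved stays moved. The work goes in short steps, Python scripts to look and compute and a tool call to move; the robot and the scene stay as the last step left them, time stands still between calls to the robot, and variables do not carry over. Pictures are saved under pics/ and viewed, and the job is handed in when it is done.

Besides the shell and the picture viewer there is one more tool, called after "Request:" as a command line: name --argument value ..., lists and objects as JSON in quotes. servo_tool: Moves the arm, as the interface text tells. Its arguments: {"type":"object","properties":{"increments":{"type":"array","items":{"type":"array"}}},"required":["increments"]}

```bash
mkdir -p pics; ls; python3 - <<'E'
from rig import bot
import cv2
for n in ("scene","top"):
    p,d=bot.capture(n); cv2.imwrite(f"pics/{n}0.png",p)
    c=bot.camera_info(n); print(n,c["K"],c["R"],c["t"])
print(bot.read_state(), bot.hold_point_z)
E
```

```text
pics
scene [[361.13847497   0.         314.09243548]
 [  0.         361.13847497 198.62542736]
 [  0.           0.           1.        ]] [[ 0.48320115 -0.87550266 -0.00342714]
 [-0.40840802 -0.22193972 -0.88540705]
 [ 0.77441561  0.42922937 -0.46480384]] [-0.35022195  0.23285465  0.51249735]
top [[472.17256733   0.         310.86397825]
 [  0.         472.17256733 201.96402765]
 [  0.           0.           1.        ]] [[-0.02764419 -0.99958377 -0.00825128]
 [-0.98864067  0.02855961 -0.14756005]
 [ 0.14773428  0.00407837 -0.98901868]] [-0.09457106  0.53105667  1.1656883 ]
{'time_s': 0.1, 'joint_positions': array([-7.66895343e+01,  3.02750614e+01,  8.21472106e+01, -6.69758152e-04,
        6.76886225e+01, -1.02258930e+01]), 'qvel': array([ 0.06097498, -0.08265013, -0.17355099,  0.0442305 ,  0.04267343,
       -0.13874151]), 'tau': array([ 1.41066571e-04, -4.40984094e+01, -1.77151000e+01,  6.35580369e-02,
        5.33945533e-02, -4.86177225e-05]), 'position': array([ 0.24947032, -0.57235589,  0.22166441]), 'tcp_rot': array([[ 9.16805151e-01,  3.99334579e-01, -4.56123180e-04],
       [ 3.99334701e-01, -9.16803282e-01,  1.88099134e-03],
       [ 3.32969657e-04, -1.90664836e-03, -9.99998127e-01]]), 'force': array([ 0.63127396, -0.20354933,  0.25960439]), 'moment': array([ 0.02934357,  0.06649872, -0.02401564]), 'opening': 0.9969146070988496} -0.0187
```

View pics/scene0.png

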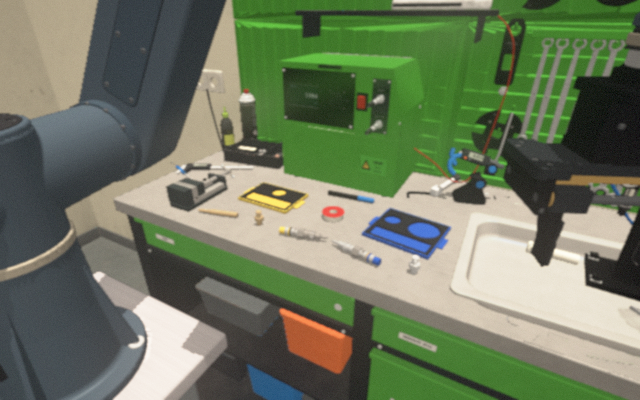

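View pics/top0.png

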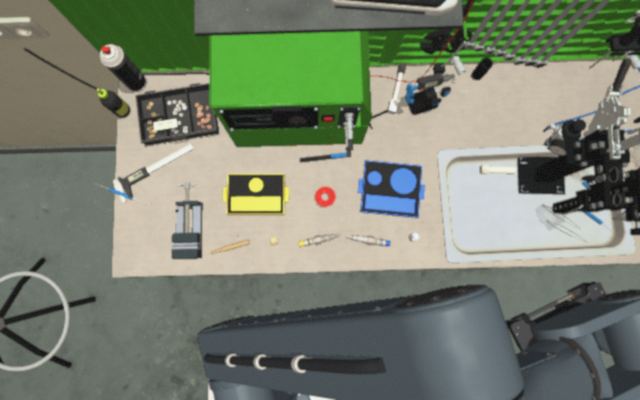

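```bash
cat > h.py <<'E'
from rig import bot
import numpy as np, cv2
def world(cam,d,mask):
    c=bot.camera_info(cam); K,R,t=map(np.array,(c["K"],c["R"],c["t"]))
    v,u=np.nonzero(mask&(d>0)); z=d[v,u]
    P=(np.linalg.inv(K)@np.stack([u,v,np.ones_like(u)])*z)
    return (R.T@(P-t.reshape(3,1))).T
def proj(cam,X):
    c=bot.camera_info(cam); q=np.array(c["K"])@(np.array(c["R"])@np.array(X)+np.array(c["t"])); return q[:2]/q[2]
E
python3 - <<'E'
from h import *
np.set_printoptions(precision=4,suppress=True)
for cam in ("top","scene"):
    p,d=bot.capture(cam); out=p.copy()
    for n in "nozzle_blue nozzle_yellow brass_fitting steel_fitting tape_roll blue_tray yellow_tray marker drift_punch".split():
        r=bot.trace(cam,n)
        if not r: print(cam,n,"none"); continue
        print(cam,n,[(round(x["p"],2),x["bbox"]) for x in r[:3]])
        m=r[0]["region"]; out[m]=out[m]//2+np.array([127,0,127],np.uint8)
        P=world(cam,d,m)
        (c,s,a)=cv2.minAreaRect(P[:,:2].astype(np.float32)*1000)
        print("   n",len(P),"med",np.median(P,0),"z5/95",np.percentile(P[:,2],[5,95]),"rect mm",np.round(c,1),np.round(s,1),round(a,1))
    cv2.imwrite(f"pics/{cam}_seg.png",out)
E
```

```text
top nozzle_blue [(0.52, [346.2, 238.6, 390.3, 246.3])]
   n 295 med [ 0.4295 -0.2583  0.0165] z5/95 [-0.001   0.0223] rect mm [ 431.5 -253.8] [109.4  24.5] 82.8
top nozzle_yellow [(0.54, [295.6, 234.2, 339.5, 245.8])]
   n 277 med [ 0.4353 -0.1253  0.0167] z5/95 [-0.0004  0.0217] rect mm [ 437.1 -126.3] [ 24.7 102.7] 6.0
top brass_fitting [(0.62, [269.7, 235.2, 279.6, 248.1])]
   n 71 med [ 0.4353 -0.0099  0.0204] z5/95 [-0.0015  0.0372] rect mm [437.2  -8.1] [21.5 24.4] 87.8
top steel_fitting none
top tape_roll [(0.64, [315.5, 187.4, 335.0, 203.7])]
   n 255 med [ 0.5479 -0.1474  0.0159] z5/95 [0.0119 0.0196] rect mm [ 547.5 -146.8] [47.  50.8] 88.3
top blue_tray [(0.63, [358.1, 164.0, 426.0, 214.1])]
   n 3110 med [ 0.5627 -0.3204  0.0054] z5/95 [-0.0008  0.0114] rect mm [ 563.8 -321.3] [170.6 140.9] 81.8
top yellow_tray [(0.91, [223.1, 172.7, 289.9, 215.0])]
   n 2555 med [0.5597 0.0367 0.0066] z5/95 [-0.0001  0.0118] rect mm [562.3  36.6] [173.3 114.9] 88.4
top marker [(0.6, [300.0, 149.4, 346.6, 161.7])]
   n 228 med [ 0.6526 -0.1449  0.0117] z5/95 [0.0062 0.0163] rect mm [ 654.
[... 853 characters left out ...]
blue_tray [(0.57, [362.8, 206.3, 452.3, 256.0])]
   n 2713 med [ 0.5521 -0.3323  0.0055] z5/95 [0.0009 0.009 ] rect mm [ 558.2 -325.8] [172.5 202. ] 73.4
scene yellow_tray [(0.83, [239.1, 181.6, 308.3, 213.4])]
   n 1344 med [0.5536 0.0259 0.0068] z5/95 [0.0007 0.009 ] rect mm [565.4  30.5] [177.  129.2] 88.6
scene marker [(0.8, [331.8, 190.1, 376.9, 204.9])]
   n 254 med [ 0.6496 -0.1502  0.009 ] z5/95 [-0.      0.0133] rect mm [ 663.9 -148.6] [ 39.5 126.6] 4.3
scene drift_punch [(0.77, [199.8, 208.2, 236.9, 215.6]), (0.75, [326.3, 203.6, 344.8, 222.4]), (0.43, [409.4, 255.7, 421.9, 273.4])]
   n 241 med [0.4218 0.0967 0.0077] z5/95 [-0.001   0.0127] rect mm [429.8 105.6] [ 35.9 110.1] 15.1
```

```bash
python3 - <<'E'
from h import *
p,d=bot.capture("top")
c=p[140:260,200:440]; cv2.imwrite("pics/topzoom.png",cv2.resize(c,None,fx=3.3,fy=3.3,interpolation=cv2.INTER_CUBIC))
p,d=bot.capture("scene")
c=p[170:285,190:460]; cv2.imwrite("pics/scenezoom.png",cv2.resize(c,None,fx=2.9,fy=2.9,interpolation=cv2.INTER_CUBIC))
E
```

```text
(no output)
```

View pics/topzoom.png

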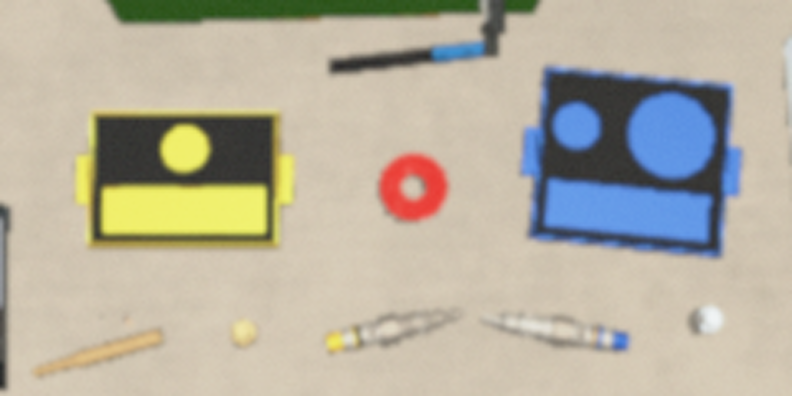

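View pics/scenezoom.png

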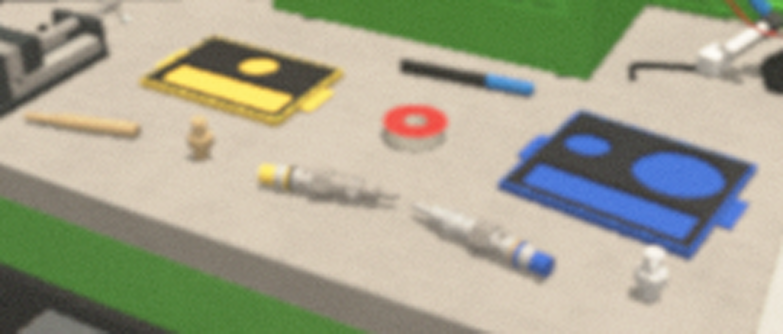

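View pics/top_seg.png

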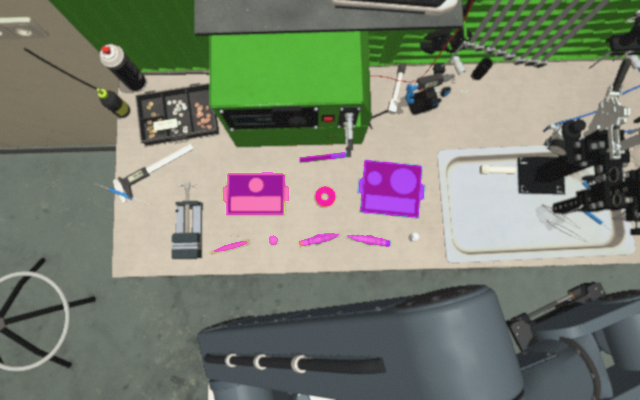

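```bash
cat >> h.py <<'E'
def onplane(cam,uv,z):
    c=bot.camera_info(cam); K,R,t=map(np.array,(c["K"],c["R"],c["t"]))
    uv=np.atleast_2d(uv).astype(float); r=(R.T@np.linalg.inv(K)@np.c_[uv,np.ones(len(uv))].T).T
    C=-R.T@t; s=(z-C[2])/r[:,2]; return C+r*s[:,None]
def blobs(cam,p,colour,z,amin=15):
    h=cv2.cvtColor(p,cv2.COLOR_BGR2HSV)
    lo,hi={"blue":((100,110,90),(125,255,255)),"yellow":((24,110,110),(35,255,255)),"red":((0,150,150),(8,255,255))}[colour]
    m=cv2.inRange(h,lo,hi); n,l,s,_=cv2.connectedComponentsWithStats(m)
    res=[]
    for i in range(1,n):
        if s[i,4]<amin: continue
        v,u=np.nonzero(l==i)
        if cam=="top" and not(140<v.mean()<260 and 200<u.mean()<440): continue
        if cam=="scene" and not(170<v.mean()<285 and 230<u.mean()<460): continue
        W=onplane(cam,np.c_[u,v],z)[:,:2]; (c,sz,a)=cv2.minAreaRect((W*1000).astype(np.float32))
        w,V=np.linalg.eigh(np.cov(W.T)); ang=np.degrees(np.arctan2(V[1,1],V[0,1]))
        res.append((s[i,4],np.round(W.mean(0)*1000,1),np.round(sz,1),round(ang%180,1)))
    return res
E
python3 - <<'E'
from h import *
for cam in ("top","scene"):
    p,d=bot.capture(cam)
    for c,z in (("blue",.002),("yellow",.002),("red",.016)):
        for b in blobs(cam,p,c,z): print(cam,c,*b)
    for n in ("nozzle_blue","nozzle_yellow","drift_punch","marker"):
        r=bot.trace(cam,n)
        if r:
            v,u=np.nonzero(r[0]["region"]); W=onplane(cam,np.c_[u,v],.01)[:,:2]
            w,V=np.linalg.eigh(np.cov(W.T)); q=(W-W.mean(0))@V[:,1]
            mid=W.mean(0)+V[:,1]*(q.max()+q.min())/2
            print(cam,n,r[0]["p"],"mean",W.mean(0),"mid",mid,"len",np.ptp(q),"ang",np.degrees(np.arctan2(V[1,1],V[0,1]))%180)
E
```

```text
top blue 54 [ 657.6 -186.2] [ 9.3 40.7] 94.8
top blue 595 [ 583.9 -354.8] [68.7 72.8] 13.7
top blue 190 [ 593.8 -279.4] [40.1 38.8] 35.0
top blue 86 [ 572.2 -244.4] [13.2 51. ] 176.8
top blue 72 [ 553.1 -399.1] [13.1 37.6] 171.2
top blue 806 [ 524.3 -316.8] [134.1  42.1] 82.6
top blue 22 [ 512.9 -247.9] [33.5 17. ] 30.7
top blue 26 [ 494.5 -343.5] [47.2  3.7] 83.3
top blue 15 [ 420.2 -305.3] [ 7.8 10.4] 166.0
top yellow 128 [576.8 105.2] [ 49.9 108. ] 142.4
top yellow 196 [584.4  35.8] [39.7 40.5] 144.0
top yellow 223 [530.   -3.6] [160.3  77.3] 110.5
top yellow 810 [533.9  37.4] [132.3  39.9] 88.2
top yellow 17 [426.4 -80.6] [10.7  9. ] 15.1
top red 234 [ 545.8 -146.3] [46.9 47.5] 136.3
top nozzle_blue 0.64 mean [ 0.43004843 -0.2588605 ] mid [ 0.43072324 -0.25517548] len 0.11235502612370829 ang 79.62281748294771
top nozzle_yellow 0.81 mean [ 0.43552027 -0.12273324] mid [ 0.43622572 -0.12633577] len 0.10398007969279856 ang 101.07956132383335
top drift_punch 0.67 mean [0.42415316 0.1000188 ] mid [0.42295898 0.10471794] len 0.10216124841161123 ang 104.25865478383669
top marker 0.58 mea
[... 394 characters left out ...]
e yellow 32 [588.4  34.4] [18.1 27.3] 132.1
scene yellow 219 [537.6  33.7] [120.6  26.2] 88.3
scene yellow 42 [558.  -45.5] [37.1 21.2] 0.8
scene red 124 [ 542.7 -150.8] [43.2 45.7] 89.1
scene nozzle_blue 0.8 mean [ 0.42945465 -0.26587604] mid [ 0.43083909 -0.26024793] len 0.11756256448278656 ang 76.18041749204951
scene nozzle_yellow 0.62 mean [ 0.43517771 -0.12722846] mid [ 0.43575951 -0.13048073] len 0.10923713664047699 ang 100.14251064803773
scene drift_punch 0.59 mean [0.41988114 0.08953824] mid [0.41878289 0.09399108] len 0.09862661529932704 ang 103.85494996154102
scene marker 0.66 mean [ 0.64781325 -0.15719953] mid [ 0.64728359 -0.15094049] len 0.12391543601328933 ang 94.83704872825092
```

```bash
cat >> h.py <<'E'
def delta(x,y,z,psi):
    s=bot.read_state(); p=s["position"]*1000; R=s["tcp_rot"]; cur=np.degrees(np.arctan2(R[1,0],R[0,0]))
    turn=(cur-psi+180)%360-180; a=np.radians(psi)
    T=np.array([[np.cos(a),np.sin(a),0],[np.sin(a),-np.cos(a),0],[0,0,-1]])
    print("t",round(s["time_s"],2),"pos",np.round(p,1),"psi",round(cur,2),"tilt",np.round(R[2],4),"open",round(s["opening"]*87,1),"F",np.round(s["force"],1))
    print(" -> turn",round(turn,1),"then shift",np.round(T.T@(np.array([x,y,z])-p),1))
E
python3 - <<'E'
from h import *
r=bot.trace("top","brass_fitting") if bot.capture("top") else 0
p,d=bot.capture("top")
for n in("brass_fitting","steel_fitting","tape_roll"):
  for cam in("top","scene"):
    p,d=bot.capture(cam); r=bot.trace(cam,n)
    for q in r[:2]:
        v,u=np.nonzero(q["region"]); print(cam,n,q["p"],u.mean(),v.mean(),onplane(cam,[[u.mean(),v.mean()]],.017 if n!="tape_roll" else .01)[0])
print(onplane("top",[[415.2,236.7],[273.6,240.5]],.02))
print("coupl",onplane("top",[[349,116],[349,150],[343,150],[356,110]],.23))
delta(431,-257,120,79)
E
```

```text
top brass_fitting 0.57 273.1666666666667 240.125 [ 0.43516422 -0.00989188  0.017     ]
scene brass_fitting 0.41 333.19101123595505 213.8988764044944 [ 0.53135523 -0.15806613  0.017     ]
scene steel_fitting 0.68 414.5524475524476 264.0699300699301 [ 0.435599  -0.3759187  0.017    ]
top tape_roll 0.86 324.4831081081081 195.5168918918919 [ 0.54853551 -0.14553557  0.01      ]
scene tape_roll 0.73 333.34586466165416 213.2218045112782 [ 0.54533648 -0.15176002  0.01      ]
[[ 0.43345194 -0.37389856  0.02      ]
 [ 0.43396285 -0.01124592  0.02      ]]
coupl [[ 0.6884198  -0.19950811  0.23      ]
 [ 0.61156206 -0.1964661   0.23      ]
 [ 0.61195129 -0.18341898  0.23      ]
 [ 0.70168793 -0.21546749  0.23      ]]
t 2.45 pos [ 249.6 -573.   222.5] psi 23.54 tilt [ 0.e+00 -1.e-04 -1.e+00] open 87.3 F [-0.5 -0.1 -0.1]
 -> turn -55.5 then shift [344.8 117.8 102.5]
```

Request:
servo_tool --increments '[[0,[0,0,0],-10.5],[0,[0,0,0],-10.5],[0,[0,0,0],-10.5],[0,[0,0,0],-10.5],[0,[0,0,0],-10.5]]'

```text
time_s: 3.08
position: [0.2496, -0.5729, 0.2225]
tcp_rot: [[0.235, 0.972, 0.0], [0.972, -0.235, 0.0], [0.0, 0.0, -1.0]]
force: [0.1, 0.5, 0.6]
opening: 1.0
```

Request:
servo_tool --increments '[[0,[0,0,0],-3],[0,[50,17,5],0],[0,[50,17,15],0],[0,[50,17,15],0],[0,[50,17,15],0]]'

```text
time_s: 3.7
position: [0.3552, -0.3884, 0.1724]
tcp_rot: [[0.191, 0.982, 0.001], [0.982, -0.191, -0.001], [-0.001, 0.001, -1.0]]
force: [0.4, 0.3, -0.1]
opening: 0.999
```

```bash
python3 - <<'E'
from h import *
delta(431,-257,120,79)
E
```

```text
t 3.7 pos [ 355.2 -388.4  172.4] psi 79.0 tilt [-6.e-04  8.e-04 -1.e+00] open 86.9 F [ 0.4  0.3 -0.1]
 -> turn 0.0 then shift [143.4  49.4  52.4]
```

Request:
servo_tool --increments '[[0,[48,16.5,17],0],[0,[48,16.5,17],0],[0,[47,16,18],0],[0,[0,0,0],0]]'

```text
time_s: 4.2
position: [0.4297, -0.2546, 0.1194]
tcp_rot: [[0.185, 0.983, -0.003], [0.983, -0.185, 0.003], [0.003, -0.003, -1.0]]
force: [-0.5, -0.4, 0.0]
opening: 0.998
```

```bash
python3 - <<'E'
from h import *
delta(431,-257,9,79)
for n in ("top","scene"):
    p,d=bot.capture(n); c=p[100:300,240:480] if n=="top" else p[120:320,250:490]
    cv2.imwrite(f"pics/{n}1.png",cv2.resize(c,None,fx=3,fy=3))
E
```

```text
t 4.2 pos [ 429.7 -254.6  119.4] psi 79.33 tilt [ 0.0027 -0.0034 -1.    ] open 86.9 F [-0.5 -0.4  0. ]
 -> turn 0.3 then shift [ -2.1   1.7 110.4]
```

View pics/top1.png

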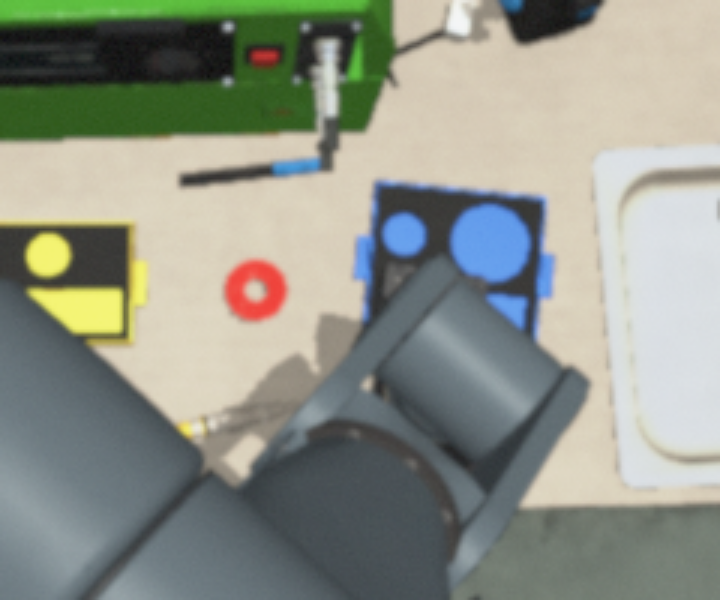

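View pics/scene1.png

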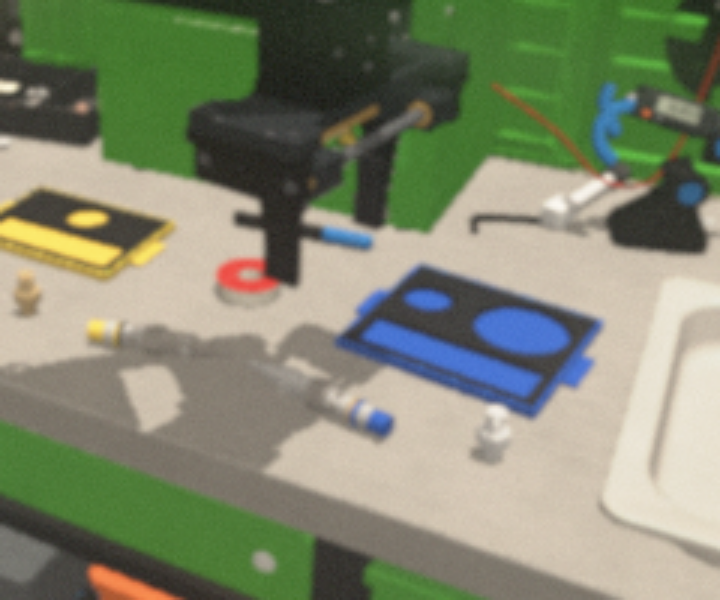

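Request:
servo_tool --increments '[[0,[-2,1.5,40],0],[0,[0,0,40],0],[0,[0,0,20],0],[0,[0,0,9],0],[0,[0,0,0],0]]'

```text
time_s: 4.92
position: [0.4308, -0.262, 0.0116]
tcp_rot: [[0.192, 0.981, 0.0], [0.981, -0.192, -0.001], [-0.0, 0.001, -1.0]]
force: [-0.1, -0.5, 0.0]
opening: 0.998
```

```bash
python3 - <<'E'
from h import *
delta(431,-257,9,79)
p,d=bot.capture("scene"); c=p[120:320,250:490]
cv2.imwrite(f"pics/scene2.png",cv2.resize(c,None,fx=3,fy=3))
E
```

```text
t 4.92 pos [ 430.8 -262.    11.6] psi 78.95 tilt [-4.e-04  5.e-04 -1.e+00] open 86.8 F [-0.1 -0.5  0. ]
 -> turn -0.1 then shift [ 4.9 -0.7  2.6]
```

View pics/scene2.png

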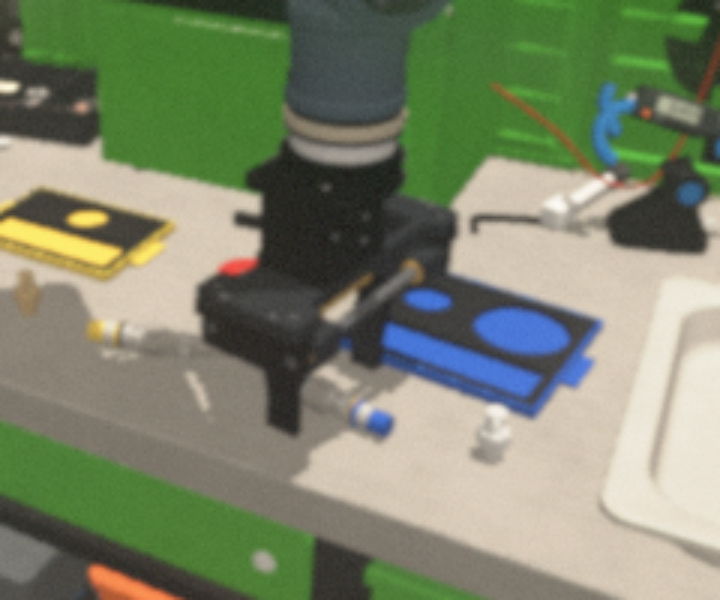

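Request:
servo_tool --increments '[[0,[3.5,0,2],0],[0,[0,0,0],0]]'

```text
time_s: 5.22
position: [0.4317, -0.2572, 0.0102]
tcp_rot: [[0.19, 0.982, 0.001], [0.982, -0.19, -0.001], [-0.0, 0.001, -1.0]]
force: [0.1, 0.4, -0.4]
opening: 0.998
```

```bash
python3 - <<'E'
from h import *
delta(431,-257,9,79);delta(431,-257,9,79)
E
```

```text
t 5.22 pos [ 431.7 -257.2   10.2] psi 79.06 tilt [-5.e-04  8.e-04 -1.e+00] open 86.9 F [ 0.1  0.4 -0.4]
 -> turn 0.1 then shift [ 0.  -0.7  1.2]
t 5.22 pos [ 431.7 -257.2   10.2] psi 79.06 tilt [-5.e-04  8.e-04 -1.e+00] open 86.9 F [ 0.1  0.4 -0.4]
 -> turn 0.1 then shift [ 0.  -0.7  1.2]
```

Close.

Request:
servo_tool --increments '[[1,[0,0,1],0],[1,[0,0,0],0],[1,[0,0,0],0],[1,[0,0,0],0],[1,[0,0,0],0]]'

```text
time_s: 5.85
position: [0.4314, -0.2573, 0.0085]
tcp_rot: [[0.19, 0.982, -0.0], [0.982, -0.19, 0.0], [0.0, -0.0, -1.0]]
force: [0.1, 0.4, -0.2]
opening: 0.519
```

Request:
servo_tool --increments '[[1,[0,0,0],0],[1,[0,0,0],0]]'

```text
time_s: 6.1
position: [0.4315, -0.2573, 0.0086]
tcp_rot: [[0.19, 0.982, 0.0], [0.982, -0.19, -0.0], [-0.0, 0.0, -1.0]]
force: [-0.6, 0.5, 0.8]
opening: 0.288
```

Request:
servo_tool --increments '[[1,[0,0,-20],0],[1,[0,0,-30],0],[1,[0,0,-30],0],[1,[0,0,0],0]]'

```text
time_s: 6.6
position: [0.4325, -0.2582, 0.0902]
tcp_rot: [[0.19, 0.982, 0.003], [0.982, -0.19, -0.003], [-0.002, 0.004, -1.0]]
force: [0.8, -0.0, -2.5]
opening: 0.209
```

```bash
python3 - <<'E'
from h import *
delta(524.5,-318,60,82.6)
p,d=bot.capture("scene"); c=p[120:320,250:490]
cv2.imwrite(f"pics/scene3.png",cv2.resize(c,None,fx=3,fy=3))
E
```

```text
t 6.6 pos [ 432.5 -258.2   90.2] psi 79.05 tilt [-0.0024  0.0038 -1.    ] open 18.1 F [ 0.8 -0.  -2.5]
 -> turn -3.6 then shift [-47.5  98.9  30.2]
```

View pics/scene3.png

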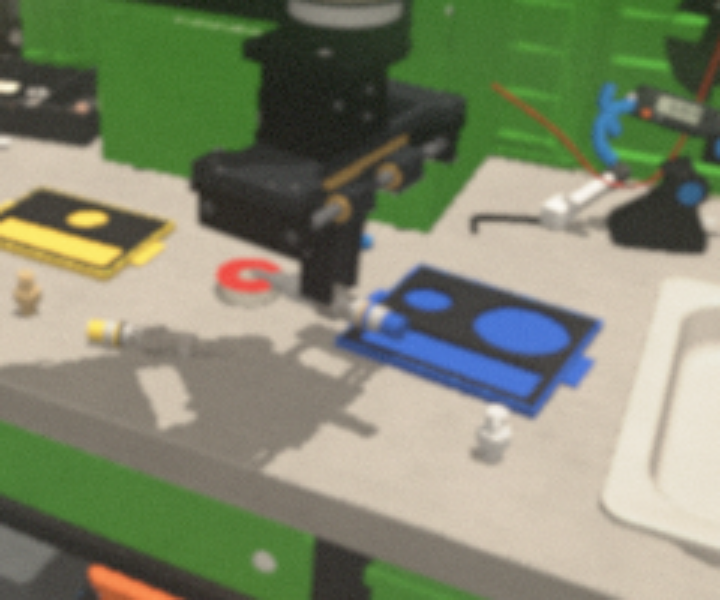

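```bash
python3 - <<'E'
from h import *
p,d=bot.capture("scene"); r=bot.trace("scene","nozzle_blue")
for q in r[:2]:
    P=world("scene",d,q["region"]); 
    P=P[P[:,2]>.05]; 
    c=P.mean(0); e=np.array([.19,.982]); t=(P[:,:2]-[.4325,-.2582])@e
    print(q["p"],q["bbox"],len(P),np.ptp(t))
    for lo in np.arange(-.07,.06,.015):
        m=(t>lo)&(t<lo+.015)
        if m.sum()>5: print(round(lo*1000),m.sum(),np.percentile(P[m,2],[3,50,97]))
E
```

```text
0.95 [335.9, 211.2, 387.5, 233.2] 317 0.10860027169461714
-70 21 [0.07816337 0.0833344  0.08904279]
-55 65 [0.07835091 0.08655131 0.08990185]
-40 66 [0.07742584 0.08776938 0.09114399]
-25 75 [0.07708079 0.08757992 0.09229378]
-10 17 [0.07522119 0.08053722 0.09269245]
5 10 [0.07887795 0.08437407 0.08949332]
20 39 [0.07955846 0.08628136 0.0903767 ]
35 21 [0.08047952 0.08507258 0.08805738]
```

Request:
servo_tool --increments '[[1,[0,0,30],0],[1,[0,0,25],0],[1,[0,0,10],0],[1,[0,0,5],0],[1,[0,0,0],0]]'

```text
time_s: 7.38
position: [0.4315, -0.2573, 0.0184]
tcp_rot: [[0.19, 0.982, -0.0], [0.982, -0.19, 0.0], [0.0, -0.0, -1.0]]
force: [0.3, 0.2, -1.8]
opening: 0.204
```

```bash
python3 - <<'E'
from h import *
delta(431,-257,9,79)
E
```

```text
t 7.38 pos [ 431.5 -257.3   18.4] psi 79.04 tilt [ 2.e-04 -2.e-04 -1.e+00] open 17.7 F [ 0.3  0.2 -1.8]
 -> turn 0.0 then shift [ 0.2 -0.5  9.4]
```

Request:
servo_tool --increments '[[1,[0,0,2],0],[1,[0,0,0],0]]'

```text
time_s: 7.62
position: [0.4319, -0.2577, 0.0172]
tcp_rot: [[0.19, 0.982, 0.001], [0.982, -0.19, -0.001], [-0.001, 0.001, -1.0]]
force: [1.1, -0.9, -1.0]
opening: 0.205
```

Request:
servo_tool --increments '[[1,[0,0,2],0],[1,[0,0,0],0]]'

```text
time_s: 7.88
position: [0.432, -0.2577, 0.0168]
tcp_rot: [[0.19, 0.982, 0.002], [0.982, -0.19, -0.002], [-0.001, 0.002, -1.0]]
force: [-0.6, 1.0, 15.7]
opening: 0.204
```

Resting on the bench now. Release slightly, lower, regrip.

Request:
servo_tool --increments '[[0.5,[0,0,0],0],[0.5,[0,0,0],0],[0.5,[0,0,3],0],[0.5,[0,0,2],0],[0.5,[0,0,0],0]]'

```text
time_s: 8.5
position: [0.4312, -0.2571, 0.009]
tcp_rot: [[0.19, 0.982, -0.001], [0.982, -0.19, 0.001], [0.001, -0.001, -1.0]]
force: [-0.6, -0.2, 0.5]
opening: 0.492
```

```bash
python3 - <<'E'
from h import *
delta(431,-257,9,79)
E
```

```text
t 8.5 pos [ 431.2 -257.1    9. ] psi 79.03 tilt [ 6.e-04 -9.e-04 -1.e+00] open 42.8 F [-0.6 -0.2  0.5]
 -> turn 0.0 then shift [ 0.  -0.2  0. ]
```

Request:
servo_tool --increments '[[1,[0,0,0],0],[1,[0,0,0],0],[1,[0,0,0],0],[1,[0,0,0],0],[1,[0,0,0],0]]'

```text
time_s: 9.12
position: [0.4316, -0.2574, 0.0096]
tcp_rot: [[0.19, 0.982, 0.0], [0.982, -0.19, -0.0], [-0.0, 0.0, -1.0]]
force: [-0.1, -1.1, -0.2]
opening: 0.226
```

Request:
servo_tool --increments '[[1,[0,0,-15],0],[1,[0,0,-30],0],[1,[0,0,-20],0],[1,[0,0,0],-3.6],[1,[0,0,0],0]]'

```text
time_s: 9.75
position: [0.4315, -0.2573, 0.0756]
tcp_rot: [[0.129, 0.992, 0.001], [0.992, -0.129, -0.001], [-0.001, 0.001, -1.0]]
force: [-0.6, -0.7, -1.7]
opening: 0.227
```

```bash
python3 - <<'E'
from h import *
delta(524.5,-318,60,82.6)
E
```

```text
t 9.75 pos [ 431.5 -257.3   75.6] psi 82.6 tilt [-6.e-04  8.e-04 -1.e+00] open 19.7 F [-0.6 -0.7 -1.7]
 -> turn -0.0 then shift [-48.2 100.1  15.6]
```

Request:
servo_tool --increments '[[1,[-16,33,0],0],[1,[-16,34,0],0],[1,[-16,33,10],0],[1,[0,0,0],0],[1,[0,0,0],0]]'

```text
time_s: 10.38
position: [0.5232, -0.3165, 0.0639]
tcp_rot: [[0.129, 0.992, -0.003], [0.992, -0.129, 0.002], [0.002, -0.003, -1.0]]
force: [-1.9, -0.1, -1.9]
opening: 0.223
```

```bash
python3 - <<'E'
from h import *
delta(524.5,-318,12,82.6)
p,d=bot.capture("scene"); c=p[120:320,250:490]
cv2.imwrite(f"pics/scene4.png",cv2.resize(c,None,fx=3,fy=3))
E
```

```text
t 10.38 pos [ 523.2 -316.5   63.9] psi 82.62 tilt [ 0.0019 -0.0029 -1.    ] open 19.4 F [-1.9 -0.1 -1.9]
 -> turn 0.0 then shift [-1.3  1.5 51.9]
```

View pics/scene4.png

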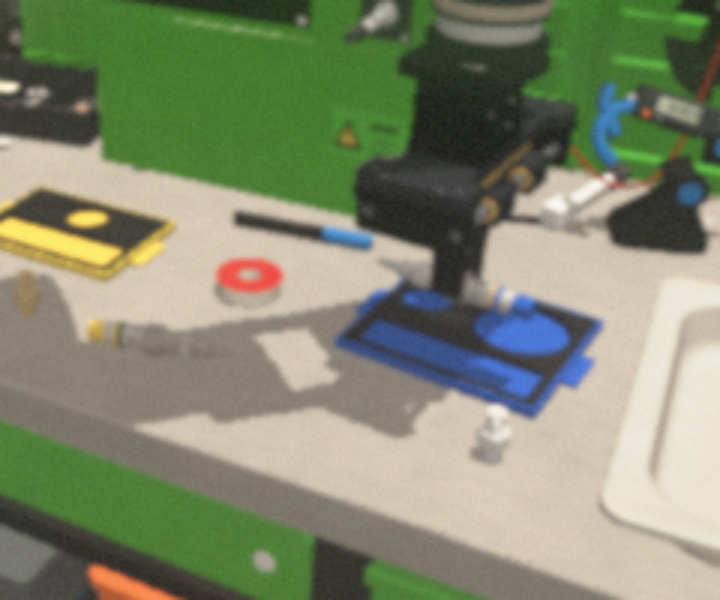

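```bash
python3 - <<'E'
from h import *
s=bot.read_state(); pos=s["position"]
for cam in("scene","top"):
  p,d=bot.capture(cam); r=bot.trace(cam,"nozzle_blue")
  for q in r[:2]:
    v,u=np.nonzero(q["region"]); W=onplane(cam,np.c_[u,v],pos[2]+.001)[:,:2]
    e=np.array([.129,.992]); t=(W-pos[:2])@e; n=(W-pos[:2])@np.array([.992,-.129])
    print(cam,q["p"],q["bbox"],len(v),"t",np.percentile(t,[0,1,99,100])*1000, "n",np.median(n)*1000)
    print(np.histogram(t*1000,bins=np.arange(-75,75,10)))
E
```

```text
scene 0.7 [377.7, 208.0, 430.1, 227.8] 338 t [-61.22821141 -59.76279161  51.46535516  55.08831948] n -0.7158937165491145
(array([ 0, 21, 43, 41, 41, 42, 33,  2,  5, 33, 32, 28, 16,  1]), array([-75, -65, -55, -45, -35, -25, -15,  -5,   5,  15,  25,  35,  45,
        55,  65]))
```

Request:
servo_tool --increments '[[1,[1,1,20],0],[1,[0,0,18],0],[1,[0,0,10],0],[1,[0,0,0],0]]'

```text
time_s: 11.12
position: [0.5247, -0.3161, 0.0148]
tcp_rot: [[0.128, 0.992, -0.002], [0.992, -0.128, 0.002], [0.002, -0.003, -1.0]]
force: [-0.6, 0.6, -1.3]
opening: 0.223
```

```bash
python3 - <<'E'
from h import *
delta(524.5,-317,12,82.6)
E
```

```text
t 11.12 pos [ 524.7 -316.1   14.8] psi 82.63 tilt [ 0.0018 -0.0027 -1.    ] open 19.4 F [-0.6  0.6 -1.3]
 -> turn 0.0 then shift [-0.9 -0.1  2.8]
```

Request:
servo_tool --increments '[[1,[0,0,1.5],0],[1,[0,0,1],0],[1,[0,0,0],0]]'

```text
time_s: 11.5
position: [0.5258, -0.317, 0.0145]
tcp_rot: [[0.128, 0.992, 0.001], [0.992, -0.128, -0.0], [-0.0, 0.001, -1.0]]
force: [-0.1, 0.6, -1.4]
opening: 0.227
```

Request:
servo_tool --increments '[[0.6,[0,0,0],0],[0.6,[0,0,0],0],[0.6,[0,0,0],0]]'

```text
time_s: 11.88
position: [0.5258, -0.317, 0.0143]
tcp_rot: [[0.128, 0.992, 0.0], [0.992, -0.128, -0.0], [-0.0, 0.0, -1.0]]
force: [-0.6, 0.3, -0.3]
opening: 0.389
```

Request:
servo_tool --increments '[[0.5,[0,0,-20],0],[0.2,[0,0,-40],0],[0,[0,0,-40],0],[0,[0,0,0],0]]'

```text
time_s: 12.38
position: [0.528, -0.3189, 0.1191]
tcp_rot: [[0.128, 0.992, 0.007], [0.992, -0.128, -0.006], [-0.005, 0.008, -1.0]]
force: [-0.5, 0.2, 0.8]
opening: 0.754
```

```bash
python3 - <<'E'
from h import *
delta(435.5,-11,90,90)
p,d=bot.capture("scene"); c=p[120:320,250:490]
cv2.imwrite(f"pics/scene5.png",cv2.resize(c,None,fx=3,fy=3))
E
```

```text
t 12.38 pos [ 528.  -318.9  119.1] psi 82.64 tilt [-0.0054  0.008  -1.    ] open 65.6 F [-0.5  0.2  0.8]
 -> turn -7.4 then shift [307.9 -92.5  29.1]
```

View pics/scene5.png

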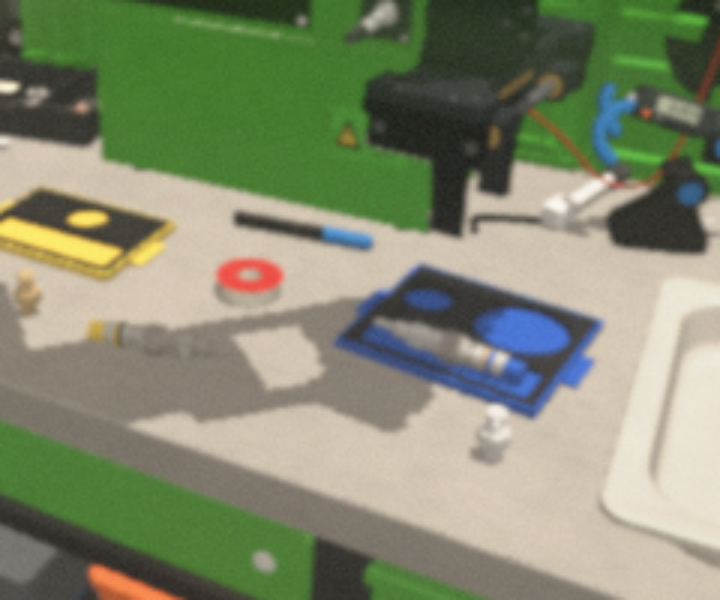

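Request:
servo_tool --increments '[[0,[0,0,0],-7.4],[0,[50,-15,0],0],[0,[55,-17,0],0],[0,[55,-17,5],0],[0,[55,-17,5],0]]'

```text
time_s: 13.05
position: [0.4581, -0.1001, 0.1035]
tcp_rot: [[0.0, 1.0, -0.001], [1.0, -0.0, 0.001], [0.001, -0.001, -1.0]]
force: [0.7, 0.2, -0.7]
opening: 0.999
```

Request:
servo_tool --increments '[[0,[50,-15,5],0],[0,[42,-12,10],0],[0,[0,0,0],0],[0,[0,0,0],0]]'

```text
time_s: 13.55
position: [0.4329, -0.0102, 0.0889]
tcp_rot: [[-0.001, 1.0, 0.0], [1.0, 0.001, -0.0], [-0.0, 0.0, -1.0]]
force: [0.4, -1.0, -0.2]
opening: 1.0
```

```bash
python3 - <<'E'
from h import *
delta(435.5,-11,10,90)
p,d=bot.capture("top"); c=p[100:300,240:480]
cv2.imwrite(f"pics/top5.png",cv2.resize(c,None,fx=3,fy=3))
p,d=bot.capture("scene"); c=p[120:320,150:390]
cv2.imwrite(f"pics/scene6.png",cv2.resize(c,None,fx=3,fy=3))
E
```

```text
t 13.55 pos [432.9 -10.2  88.9] psi 90.07 tilt [-3.e-04  4.e-04 -1.e+00] open 87.0 F [ 0.4 -1.  -0.2]
 -> turn 0.1 then shift [-0.8  2.6 78.9]
```

View pics/top5.png

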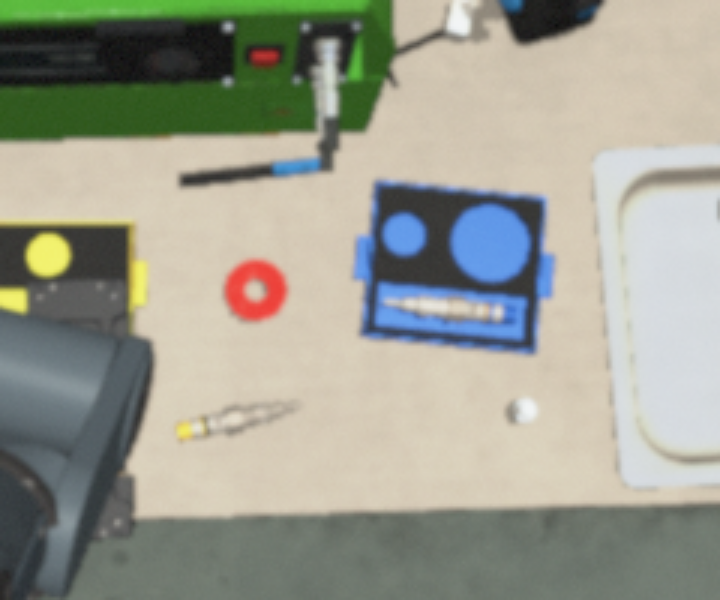

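View pics/scene6.png

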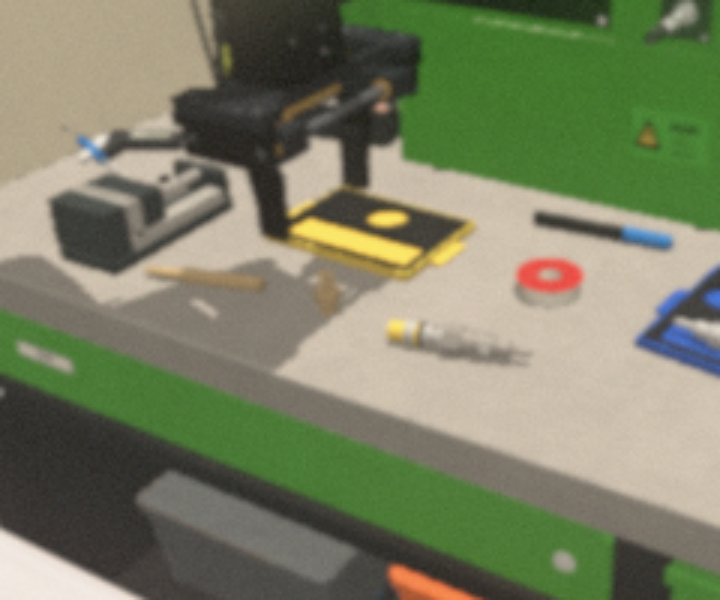

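Request:
servo_tool --increments '[[0.35,[-0.5,2,20],0],[0.35,[0,0,20],0],[0.35,[0,0,15],0],[0.35,[0,0,10],0],[0.35,[0,0,0],0]]'

```text
time_s: 14.28
position: [0.4345, -0.011, 0.0236]
tcp_rot: [[0.001, 1.0, -0.001], [1.0, -0.001, 0.0], [0.0, -0.001, -1.0]]
force: [0.2, -0.1, -0.5]
opening: 0.656
```

```bash
python3 - <<'E'
from h import *
delta(435.5,-11,10,90)
p,d=bot.capture("scene"); c=p[170:270,180:300]
cv2.imwrite(f"pics/scene7.png",cv2.resize(c,None,fx=5,fy=5))
E
```

```text
t 14.28 pos [434.5 -11.   23.6] psi 89.97 tilt [ 2.e-04 -8.e-04 -1.e+00] open 57.1 F [ 0.2 -0.1 -0.5]
 -> turn -0.0 then shift [ 0.   1.  13.6]
```

View pics/scene7.png

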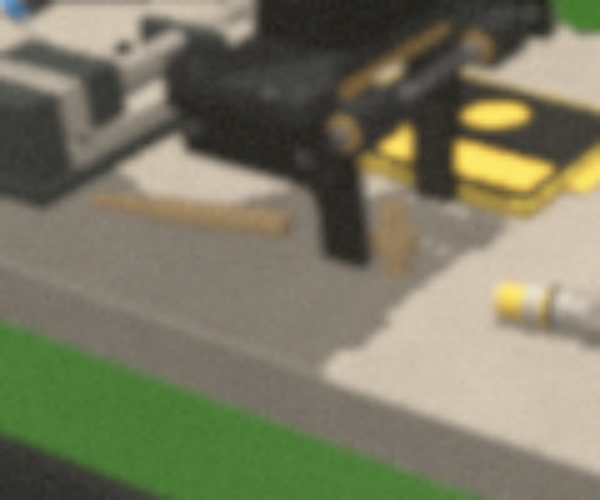

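Request:
servo_tool --increments '[[0.35,[0,0.5,9],0],[0.35,[0,0,4],0],[0.35,[0,0,0],0]]'

```text
time_s: 14.7
position: [0.4348, -0.0103, 0.0108]
tcp_rot: [[-0.001, 1.0, -0.0], [1.0, 0.001, 0.0], [0.0, -0.0, -1.0]]
force: [0.3, -0.2, 1.1]
opening: 0.653
```

Request:
servo_tool --increments '[[1,[0,0,0],0],[1,[0,0,0],0],[1,[0,0,0],0],[1,[0,0,0],0],[1,[0,0,0],0]]'

```text
time_s: 15.32
position: [0.4349, -0.0104, 0.0111]
tcp_rot: [[-0.001, 1.0, 0.0], [1.0, 0.001, -0.0], [-0.0, 0.0, -1.0]]
force: [0.1, -0.3, 1.0]
opening: 0.22
```

Request:
servo_tool --increments '[[1,[0,0,0],0],[1,[0,0,0],0]]'

```text
time_s: 15.58
position: [0.4349, -0.0104, 0.0111]
tcp_rot: [[-0.001, 1.0, -0.0], [1.0, 0.001, 0.0], [0.0, -0.0, -1.0]]
force: [-0.8, 1.0, 1.1]
opening: 0.216
```

Request:
servo_tool --increments '[[1,[0,0,-15],0],[1,[0,0,-25],0],[1,[0,0,-30],0],[1,[-20,0,-10],0],[1,[-40,0,0],0]]'

```text
time_s: 16.2
position: [0.4351, -0.0702, 0.092]
tcp_rot: [[-0.004, 1.0, 0.002], [1.0, 0.004, -0.001], [-0.001, 0.002, -1.0]]
force: [0.8, -0.5, -1.0]
opening: 0.217
```

Request:
servo_tool --increments '[[1,[-50,0,0],0],[1,[-50,0,0],0],[1,[-50,0,0],0],[1,[-50,0,0],0],[1,[-30,0,0],7.4]]'

```text
time_s: 16.82
position: [0.4351, -0.3032, 0.0909]
tcp_rot: [[0.134, 0.991, 0.001], [0.991, -0.134, -0.001], [-0.001, 0.001, -1.0]]
force: [1.0, 0.9, -1.4]
opening: 0.218
```

```bash
python3 - <<'E'
from h import *
delta(593.5,-295,80,82.6)
p,d=bot.capture("scene"); c=p[120:320,250:490]
cv2.imwrite(f"pics/scene8.png",cv2.resize(c,None,fx=3,fy=3))
E
```

```text
t 16.82 pos [ 435.1 -303.2   90.9] psi 82.32 tilt [-9.e-04  9.e-04 -1.e+00] open 19.0 F [ 1.   0.9 -1.4]
 -> turn -0.3 then shift [ 28.5 156.1  10.9]
```

View pics/scene8.png

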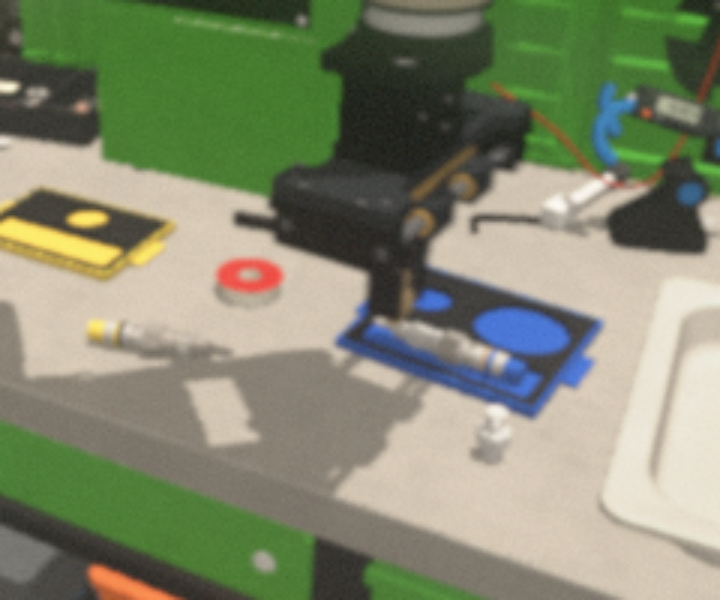

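Brass held. Move out to above its cut-out from the sink side.

Request:
servo_tool --increments '[[1,[3,40,0],0],[1,[3,45,0],0],[1,[8,40,0],0],[1,[14,30,3],0],[1,[0,0,0],0]]'

```text
time_s: 17.5
position: [0.5941, -0.2909, 0.0873]
tcp_rot: [[0.125, 0.992, 0.0], [0.992, -0.125, 0.0], [0.0, 0.0, -1.0]]
force: [-0.4, -0.3, -0.7]
opening: 0.22
```

```bash
python3 - <<'E'
from h import *
delta(593.5,-281,13,82.6)
p,d=bot.capture("scene"); c=p[120:320,250:490]
cv2.imwrite(f"pics/scene9.png",cv2.resize(c,None,fx=3,fy=3))
E
```

```text
t 17.5 pos [ 594.1 -290.9   87.3] psi 82.84 tilt [ 3.e-04  2.e-04 -1.e+00] open 19.1 F [-0.4 -0.3 -0.7]
 -> turn 0.2 then shift [ 9.7 -1.8 74.3]
```

View pics/scene9.png

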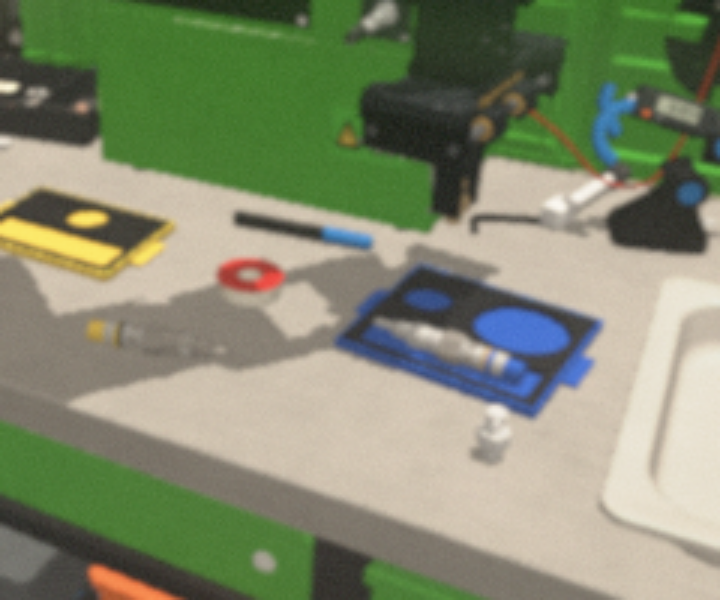

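Request:
servo_tool --increments '[[1,[9,-1.5,15],0],[1,[0,0,25],0],[1,[0,0,20],0],[1,[0,0,10],0],[1,[0,0,0],0]]'

```text
time_s: 18.18
position: [0.5913, -0.2835, 0.017]
tcp_rot: [[0.129, 0.992, -0.002], [0.992, -0.129, 0.001], [0.001, -0.002, -1.0]]
force: [-0.6, 0.3, -0.4]
opening: 0.215
```

```bash
python3 - <<'E'
from h import *
delta(593.5,-281,13,82.6)
p,d=bot.capture("scene"); c=p[120:320,250:490]
cv2.imwrite(f"pics/scene10.png",cv2.resize(c,None,fx=3,fy=3))
E
```

```text
t 18.18 pos [ 591.3 -283.5   17. ] psi 82.6 tilt [ 7.0e-04 -1.7e-03 -1.0e+00] open 18.7 F [-0.6  0.3 -0.4]
 -> turn -0.0 then shift [2.7 1.9 4. ]
```

View pics/scene10.png

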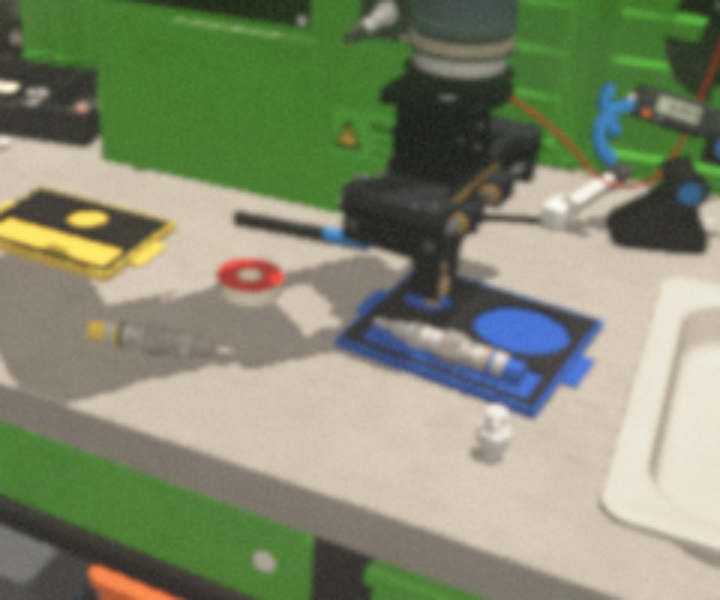

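Request:
servo_tool --increments '[[1,[2.5,1.5,2],0],[1,[0,0,1],0],[1,[0,0,0],0]]'

```text
time_s: 18.6
position: [0.5943, -0.2836, 0.017]
tcp_rot: [[0.13, 0.991, 0.002], [0.991, -0.13, -0.003], [-0.003, 0.003, -1.0]]
force: [-3.8, -6.7, 2.8]
opening: 0.217
```

```bash
python3 - <<'E'
from h import *
delta(593.5,-281,13,82.6)
E
```

```text
t 18.6 pos [ 594.3 -283.6   17. ] psi 82.52 tilt [-0.0031  0.0027 -1.    ] open 18.8 F [-3.8 -6.7  2.8]
 -> turn -0.1 then shift [ 2.4 -1.1  4. ]
```

```bash
python3 - <<'E'
from h import *
p,d=bot.capture("scene"); c=p[160:250,360:480]
cv2.imwrite(f"pics/scene11.png",cv2.resize(c,None,fx=6,fy=6,interpolation=cv2.INTER_CUBIC))
print(proj("scene",[.5943,-.2836,.017]),proj("scene",[.5943,-.2836,.007]),proj("scene",[.5937,-.2805,.002]))
p,d=bot.capture("top"); c=p[90:240,280:460]
cv2.imwrite(f"pics/top11.png",cv2.resize(c,None,fx=4,fy=4,interpolation=cv2.INTER_CUBIC))
E
```

```text
[393.41288434 214.91451572] [392.9925859  218.59701074] [391.42919149 220.2129787 ]
```

View pics/scene11.png

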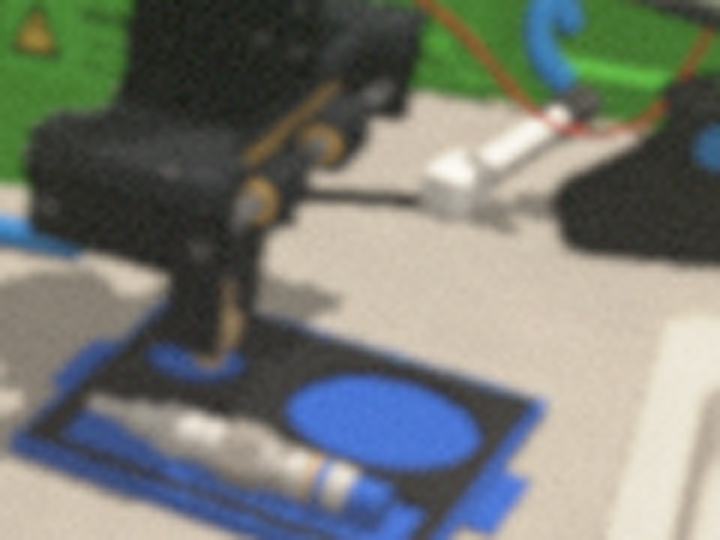

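View pics/top11.png

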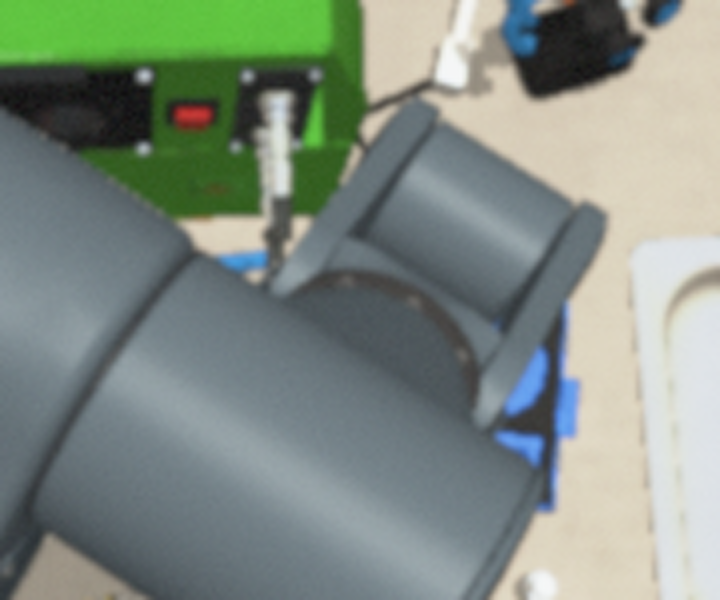

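Request:
servo_tool --increments '[[1,[-5,0,0],0],[1,[0,0,0],0]]'

```text
time_s: 18.95
position: [0.5937, -0.2863, 0.0156]
tcp_rot: [[0.128, 0.992, 0.001], [0.992, -0.128, -0.0], [-0.0, 0.001, -1.0]]
force: [0.6, 0.6, -0.4]
opening: 0.214
```

```bash
python3 - <<'E'
from h import *
delta(593.5,-285,13,82.6)
E
```

```text
t 18.95 pos [ 593.7 -286.3   15.6] psi 82.64 tilt [-3.0e-04  1.1e-03 -1.0e+00] open 18.6 F [ 0.6  0.6 -0.4]
 -> turn 0.0 then shift [ 1.2 -0.3  2.6]
```

Request:
servo_tool --increments '[[1,[1.5,0,1],0],[1,[0,0,1],0],[1,[0,0,0.5],0]]'

```text
time_s: 19.32
position: [0.5937, -0.2843, 0.0131]
tcp_rot: [[0.128, 0.992, 0.0], [0.992, -0.128, 0.0], [0.0, 0.0, -1.0]]
force: [-1.1, 1.1, 6.4]
opening: 0.222
```

```bash
python3 - <<'E'
from h import *
delta(593.5,-285,12,82.6)
p,d=bot.capture("scene"); c=p[160:250,360:480]
cv2.imwrite(f"pics/scene12.png",cv2.resize(c,None,fx=6,fy=6,interpolation=cv2.INTER_CUBIC))
E
```

```text
t 19.32 pos [ 593.7 -284.3   13.1] psi 82.66 tilt [ 0.e+00  2.e-04 -1.e+00] open 19.3 F [-1.1  1.1  6.4]
 -> turn 0.1 then shift [-0.7 -0.1  1.1]
```

View pics/scene12.png

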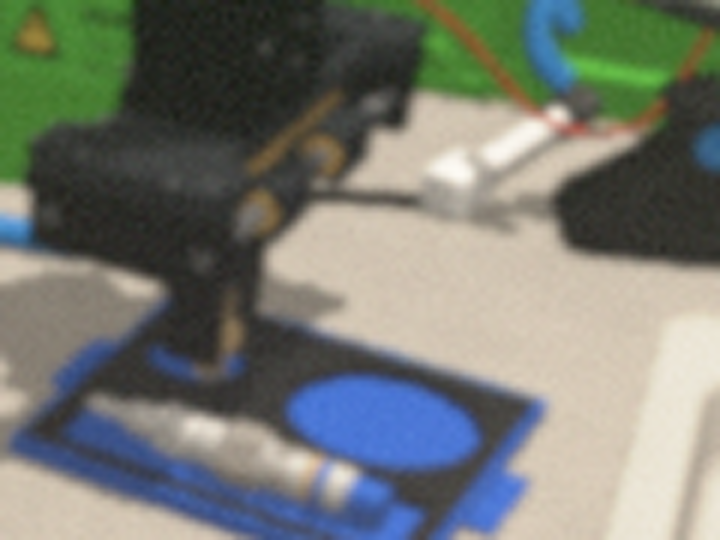

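Request:
servo_tool --increments '[[0.6,[0,0,0],0],[0.6,[0,0,0],0],[0.6,[0,0,0],0]]'

```text
time_s: 19.75
position: [0.5932, -0.2844, 0.0121]
tcp_rot: [[0.128, 0.992, -0.001], [0.992, -0.128, 0.0], [0.0, -0.001, -1.0]]
force: [0.5, 0.1, -1.1]
opening: 0.385
```

Request:
servo_tool --increments '[[0.6,[-1,0,-20],0],[0.6,[0,0,-40],0],[0.6,[-10,-20,-30],0],[0.4,[0,-45,0],0],[0,[0,-40,0],0]]'

```text
time_s: 20.38
position: [0.4873, -0.2824, 0.1045]
tcp_rot: [[0.128, 0.992, 0.002], [0.992, -0.128, -0.002], [-0.002, 0.002, -1.0]]
force: [-0.5, -0.3, -0.6]
opening: 0.548
```

```bash
python3 - <<'E'
from h import *
delta(440,-150,110,0)
p,d=bot.capture("scene"); c=p[120:320,250:490]
cv2.imwrite(f"pics/scene13.png",cv2.resize(c,None,fx=3,fy=3))
E
```

```text
t 20.38 pos [ 487.3 -282.4  104.5] psi 82.65 tilt [-0.0018  0.0024 -1.    ] open 47.7 F [-0.5 -0.3 -0.6]
 -> turn 82.7 then shift [ -47.3 -132.4   -5.5]
```

View pics/scene13.png

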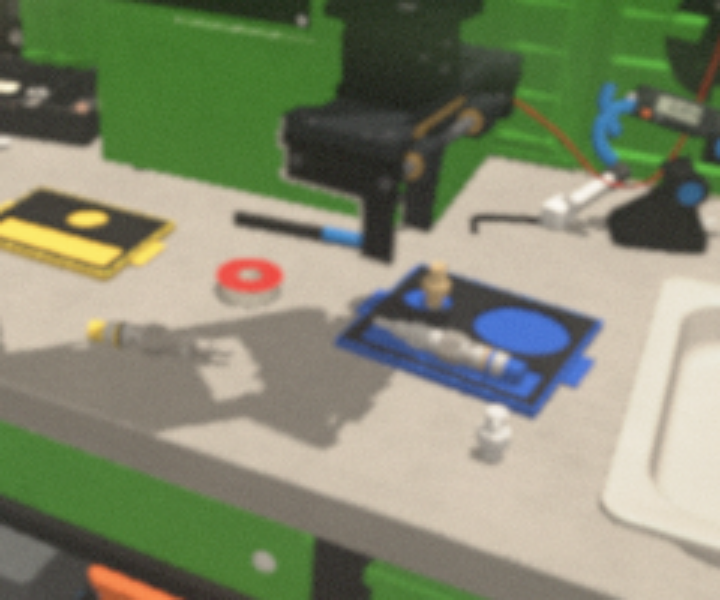

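```bash
python3 - <<'E'
from h import *
np.set_printoptions(precision=3,suppress=True)
p,d=bot.capture("top")
for v in range(108,160,3):
    m=np.zeros(d.shape,bool); m[v,340:358]=1
    P=world("top",d,m); k=P[:,2]>.1
    print(v, P[k].min(0) if k.any() else "-", P[k].max(0) if k.any() else "-", p[v,349])
E
```

```text
108 [ 0.682 -0.211  0.293] [ 0.684 -0.176  0.302] [47 51 47]
111 [ 0.681 -0.212  0.279] [ 0.683 -0.177  0.284] [42 43 43]
114 [ 0.68  -0.214  0.256] [ 0.684 -0.178  0.268] [196 198 193]
117 [ 0.673 -0.216  0.235] [ 0.684 -0.179  0.268] [209 201 192]
120 [ 0.667 -0.216  0.216] [ 0.684 -0.18   0.268] [212 214 207]
123 [ 0.661 -0.216  0.192] [ 0.684 -0.181  0.266] [219 224 218]
126 [ 0.654 -0.223  0.162] [ 0.687 -0.183  0.268] [212 222 216]
129 [ 0.648 -0.225  0.138] [ 0.688 -0.184  0.264] [204 215 208]
132 [ 0.641 -0.227  0.113] [ 0.687 -0.186  0.267] [217 219 214]
135 [ 0.635 -0.199  0.101] [ 0.684 -0.186  0.265] [216 218 214]
138 [ 0.628 -0.199  0.204] [ 0.646 -0.191  0.268] [178 181 176]
141 [ 0.621 -0.201  0.204] [ 0.639 -0.19   0.266] [80 84 83]
144 [ 0.615 -0.2    0.204] [ 0.632 -0.19   0.267] [87 93 91]
147 [ 0.608 -0.2    0.2  ] [ 0.627 -0.19   0.267] [78 82 82]
150 [ 0.618 -0.201  0.202] [ 0.619 -0.192  0.207] [69 76 75]
153 [ 0.61  -0.201  0.202] [ 0.612 -0.192  0.208] [80 85 84]
156 [ 0.605 -0.2    0.196] [ 0.607 -0.191  0.204] [103 111 113]
159 - - [189 209 218]
```

```bash
python3 - <<'E'
from h import *
np.set_printoptions(precision=3,suppress=True,linewidth=200)
s=bot.read_state(); pos=s["position"]; a=np.arctan2(pos[1],pos[0])
er=np.array([np.cos(a),np.sin(a)]); et=np.array([-er[1],er[0]])
for cam in("top","scene"):
    p,d=bot.capture(cam); P=world(cam,d,d>0)
    q=P[:,:2]-pos[:2]; r=q@er; t=q@et; z=P[:,2]-pos[2]
    for lo in np.arange(.06,.44,.03):
        m=(z>lo)&(z<lo+.03)&(abs(r)<.13)&(abs(t)<.13)
        if m.sum()>5: print(cam,"relz",round(lo,2),m.sum(),"r",np.percentile(r[m],[1,99])*1000,"t",np.percentile(t[m],[1,99])*1000)
E
```

```text
top relz 0.06 13 r [ 8.21  65.397] t [36.978 68.728]
top relz 0.09 99 r [ 8.01  90.126] t [23.979 71.573]
top relz 0.15 38 r [-23.805  -2.881] t [-46.17   39.715]
top relz 0.18 6 r [-22.673  -6.225] t [-22.244  34.988]
top relz 0.21 26 r [-30.294  22.417] t [-20.974  34.33 ]
top relz 0.24 46 r [-35.096 -23.371] t [-13.148  26.302]
top relz 0.27 24 r [-47.335  38.901] t [-32.566  45.41 ]
top relz 0.3 564 r [-44.75   45.031] t [-54.905  63.971]
top relz 0.33 1900 r [-39.57   37.067] t [-56.776  58.915]
top relz 0.36 364 r [-62.65  10.06] t [-50.832  60.571]
top relz 0.39 582 r [-94.311 -24.538] t [-43.703  68.771]
top relz 0.42 1087 r [-118.689  -59.253] t [-36.316  74.374]
scene relz 0.06 757 r [-88.862  94.122] t [-69.1    11.036]
scene relz 0.09 1580 r [-94.589  97.753] t [-70.997  25.987]
scene relz 0.12 666 r [-49.957  27.265] t [-41.827  -1.854]
scene relz 0.15 920 r [-53.421  31.826] t [-53.764  22.37 ]
scene relz 0.18 694 r [-31.184  25.154] t [-38.245  15.346]
scene relz 0.21 768 r [-31.183  22.697] t [-38.031  13.252]
scene relz 0.24 835 r [-32.027  21.421] t [-57.899  33.832]
scene relz 0.27 1446 r [-54.776  28.062] t [-66.194  53.953]
scene relz 0.3 2090 r [-85.001  30.055] t [-66.53  60.16]
scene relz 0.33 1742 r [-106.504   16.293] t [-63.058  65.955]
```

Request:
servo_tool --increments '[[0,[42,-18,0],0],[0,[42,-18,0],0],[0,[42,-18,0],0],[0,[0,0,0],10.5],[0,[0,0,0],10.5]]'

```text
time_s: 21.2
position: [0.4527, -0.1502, 0.1033]
tcp_rot: [[0.479, 0.878, 0.003], [0.878, -0.479, -0.002], [-0.0, 0.003, -1.0]]
force: [-0.8, -0.3, -0.3]
opening: 0.993
```

Request:
servo_tool --increments '[[0,[0,0,0],10.5],[0,[0,0,0],10.5],[0,[0,0,0],10.5],[0,[0,0,0],10.5],[0,[0,0,0],10.5]]'

```text
time_s: 21.82
position: [0.4528, -0.151, 0.1031]
tcp_rot: [[0.988, 0.153, 0.003], [0.154, -0.988, -0.002], [0.003, 0.002, -1.0]]
force: [0.2, -0.3, 0.2]
opening: 1.002
```

```bash
python3 - <<'E'
from h import *
delta(547,-148.5,60,0)
E
```

```text
t 21.82 pos [ 452.8 -151.   103.1] psi 8.83 tilt [ 0.0027  0.0022 -1.    ] open 87.2 F [ 0.2 -0.3  0.2]
 -> turn 8.8 then shift [94.2 -2.5 43.1]
```

Request:
servo_tool --increments '[[0,[0,0,0],8.8],[0,[10,0,35],0],[0,[40,-1,8],0],[0,[44,-1.5,0],0],[0,[0,0,0],0]]'

```text
time_s: 22.45
position: [0.5508, -0.1484, 0.0603]
tcp_rot: [[1.0, 0.008, 0.008], [0.008, -1.0, -0.004], [0.008, 0.004, -1.0]]
force: [-0.3, -0.5, -0.7]
opening: 1.0
```

```bash
python3 - <<'E'
from h import *
delta(547,-148.5,8,0)
p,d=bot.capture("scene"); c=p[120:320,230:470]
cv2.imwrite(f"pics/scene14.png",cv2.resize(c,None,fx=3,fy=3))
E
```

```text
t 22.45 pos [ 550.8 -148.4   60.3] psi 0.47 tilt [ 0.0079  0.0037 -1.    ] open 87.0 F [-0.3 -0.5 -0.7]
 -> turn 0.5 then shift [-3.8  0.1 52.3]
```

View pics/scene14.png

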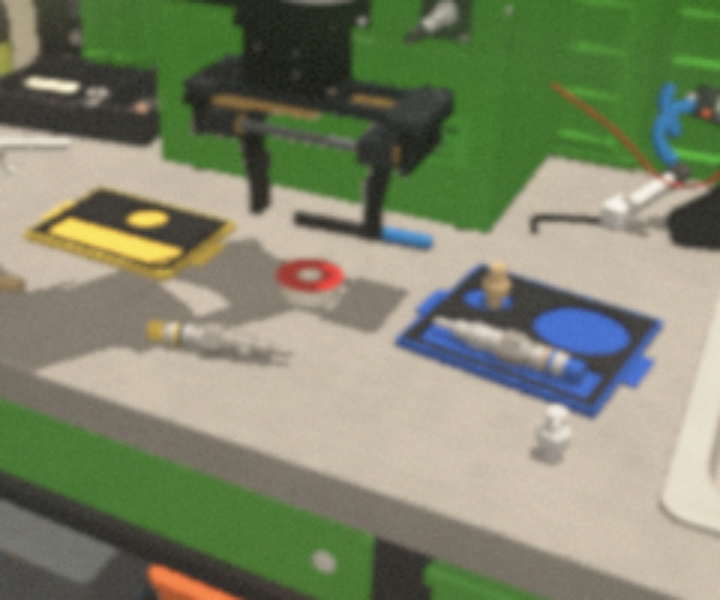

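Request:
servo_tool --increments '[[0,[-2,0,15],0],[0,[0,0,20],0],[0,[0,0,12],0],[0,[0,0,5],0],[0,[0,0,0],0]]'

```text
time_s: 23.12
position: [0.5421, -0.1471, 0.0072]
tcp_rot: [[1.0, 0.006, -0.001], [0.006, -1.0, 0.0], [-0.001, -0.0, -1.0]]
force: [-0.2, -0.1, 0.8]
opening: 1.004
```

```bash
python3 - <<'E'
from h import *
delta(547,-148.5,8,0)
p,d=bot.capture("scene"); c=p[120:320,230:470]
cv2.imwrite(f"pics/scene15.png",cv2.resize(c,None,fx=3,fy=3))
E
```

```text
t 23.12 pos [ 542.1 -147.1    7.2] psi 0.32 tilt [-7.e-04 -4.e-04 -1.e+00] open 87.3 F [-0.2 -0.1  0.8]
 -> turn 0.3 then shift [ 4.9  1.4 -0.8]
```

View pics/scene15.png

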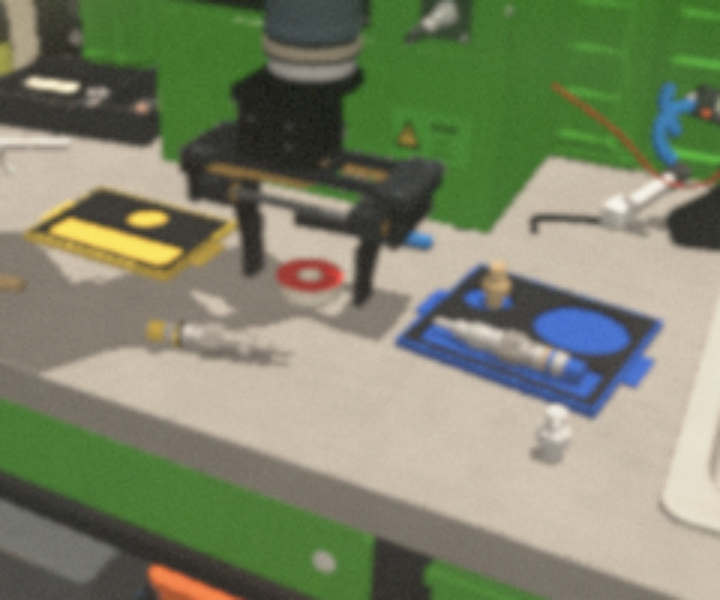

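Request:
servo_tool --increments '[[0,[4.5,1,-0.5],0],[0,[0,0,0],0],[1,[0,0,0],0],[1,[0,0,0],0],[1,[0,0,0],0]]'

```text
time_s: 23.8
position: [0.5469, -0.148, 0.0081]
tcp_rot: [[1.0, 0.006, -0.0], [0.006, -1.0, 0.0], [-0.0, -0.0, -1.0]]
force: [-0.7, 0.7, 0.2]
opening: 0.744
```

Request:
servo_tool --increments '[[1,[0,0,0],0],[1,[0,0,0],0],[1,[0,0,0],0]]'

```text
time_s: 24.18
position: [0.5469, -0.1481, 0.008]
tcp_rot: [[1.0, 0.006, -0.0], [0.006, -1.0, 0.0], [-0.0, -0.0, -1.0]]
force: [-0.0, 0.4, -0.6]
opening: 0.55
```

Request:
servo_tool --increments '[[1,[0,0,-15],0],[1,[0,0,-20],0],[1,[0,0,0],0]]'

```text
time_s: 24.55
position: [0.5484, -0.1487, 0.0451]
tcp_rot: [[1.0, 0.006, 0.004], [0.006, -1.0, -0.002], [0.004, 0.002, -1.0]]
force: [-0.5, 0.1, -1.2]
opening: 0.548
```

```bash
python3 - <<'E'
from h import *
delta(450,-200,80,0)
p,d=bot.capture("scene"); c=p[120:320,230:470]
cv2.imwrite(f"pics/scene16.png",cv2.resize(c,None,fx=3,fy=3))
E
```

```text
t 24.55 pos [ 548.4 -148.7   45.1] psi 0.34 tilt [ 0.0039  0.0019 -1.    ] open 47.7 F [-0.5  0.1 -1.2]
 -> turn 0.3 then shift [-98.4  51.3 -34.9]
```

View pics/scene16.png

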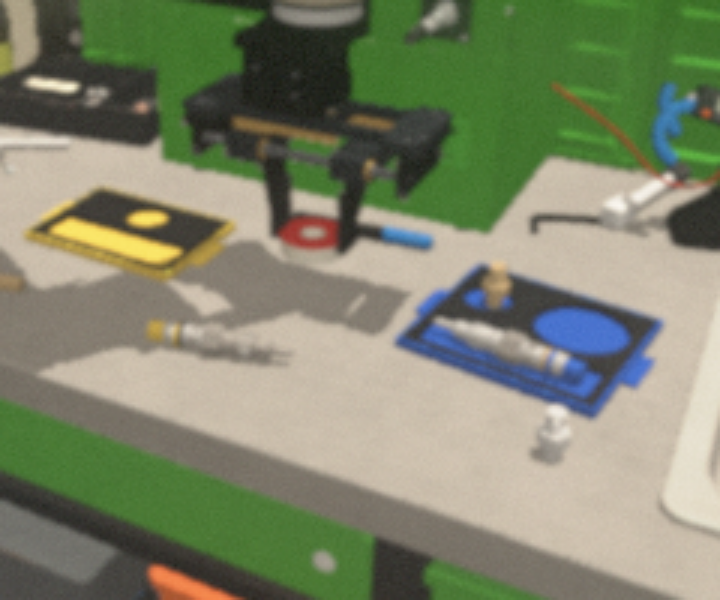

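```bash
python3 - <<'E'
from h import *
s=bot.read_state(); z=s["position"][2]+.008
for cam in("scene","top"):
    p,d=bot.capture(cam)
    for b in blobs(cam,p,"red",z): print(cam,b)
    r=bot.trace(cam,"tape_roll")
    for q in r[:1]:
        P=world(cam,d,q["region"]); print(q["p"],len(P),np.percentile(P,[2,50,98],axis=0)*1000)
p,d=bot.capture("scene");c=p[175:215,310:370]
cv2.imwrite(f"pics/scene17.png",cv2.resize(c,None,fx=10,fy=10,interpolation=cv2.INTER_CUBIC))
E
```

```text
scene (np.int32(67), array([ 540.7, -149.1]), array([41.1, 37.3]), np.float64(22.0))
0.84 227 [[ 521.55116447 -172.84458228   39.68937659]
 [ 534.64668193 -150.42022815   50.87794782]
 [ 567.03077155 -130.60714412   52.70866526]]
```

View pics/scene17.png

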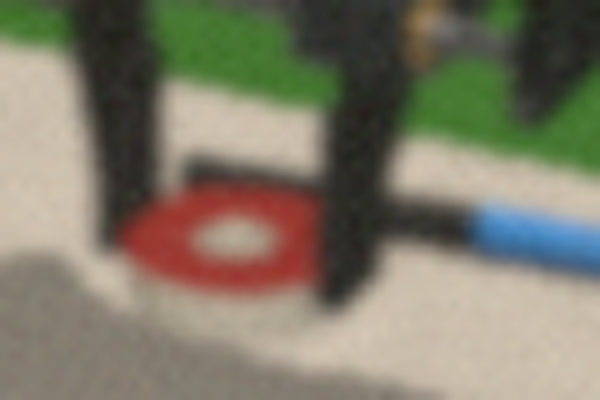

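```bash
python3 - <<'E'
from h import *
print(onplane("scene",[[310+23.6,175+23.8]],.053), onplane("scene",[[310+23.6,175+24.2]],.053))
E
```

```text
[[ 0.53838782 -0.15481269  0.053     ]] [[ 0.5365986  -0.15569143  0.053     ]]
```

Request:
servo_tool --increments '[[1,[-30,0,-10],0],[1,[-35,10,-15],0],[1,[-15,30,-15],0],[1,[0,45,0],0],[1,[0,45,0],0]]'

```text
time_s: 25.48
position: [0.4675, -0.2796, 0.083]
tcp_rot: [[1.0, 0.006, -0.0], [0.006, -1.0, 0.0], [-0.0, -0.0, -1.0]]
force: [0.5, 0.5, -0.5]
opening: 0.545
```

Request:
servo_tool --increments '[[1,[0,45,0],0],[1,[15,30,0],0],[1,[40,2,0],0],[1,[40,0,5],0],[1,[20,0,5],0]]'

```text
time_s: 26.1
position: [0.5849, -0.3549, 0.0722]
tcp_rot: [[1.0, 0.006, 0.001], [0.006, -1.0, -0.0], [0.001, 0.0, -1.0]]
force: [-0.0, -0.7, -0.9]
opening: 0.547
```

```bash
python3 - <<'E'
from h import *
delta(587,-356,40,0)
p,d=bot.capture("scene"); c=p[120:320,250:490]
cv2.imwrite(f"pics/scene18.png",cv2.resize(c,None,fx=3,fy=3))
E
```

```text
t 26.1 pos [ 584.9 -354.9   72.2] psi 0.37 tilt [ 5.e-04  1.e-04 -1.e+00] open 47.6 F [-0.  -0.7 -0.9]
 -> turn 0.4 then shift [ 2.1  1.1 32.2]
```

View pics/scene18.png

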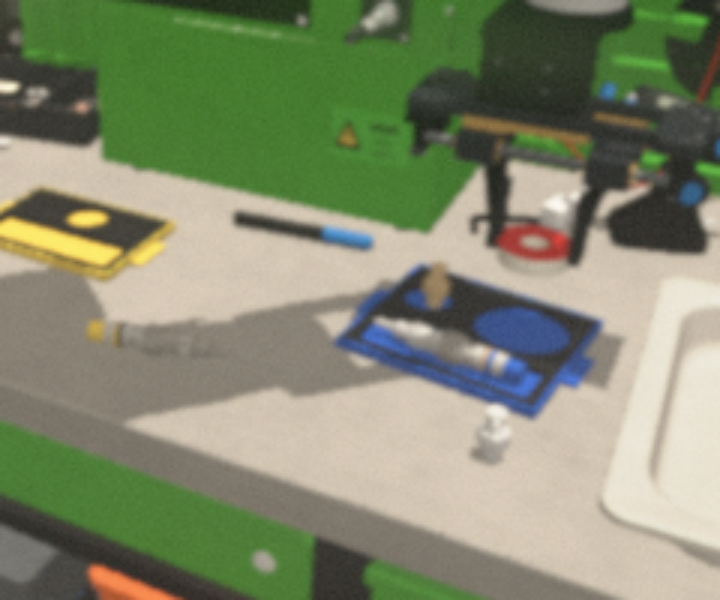

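Request:
servo_tool --increments '[[1,[1,1,20],0],[1,[0,0,20],0],[1,[0,0,10],0],[1,[0,0,0],0],[1,[0,0,0],0]]'

```text
time_s: 26.78
position: [0.5843, -0.3563, 0.0234]
tcp_rot: [[1.0, 0.005, 0.001], [0.005, -1.0, -0.001], [0.001, 0.001, -1.0]]
force: [-0.6, -0.1, -0.4]
opening: 0.548
```

```bash
python3 - <<'E'
from h import *
delta(587,-356,10,0)
p,d=bot.capture("scene"); c=p[160:250,360:480]
cv2.imwrite(f"pics/scene19.png",cv2.resize(c,None,fx=6,fy=6,interpolation=cv2.INTER_CUBIC))
E
```

```text
t 26.77 pos [ 584.3 -356.3   23.4] psi 0.31 tilt [ 6.e-04  5.e-04 -1.e+00] open 47.7 F [-0.6 -0.1 -0.4]
 -> turn 0.3 then shift [ 2.7 -0.3 13.4]
```

View pics/scene19.png

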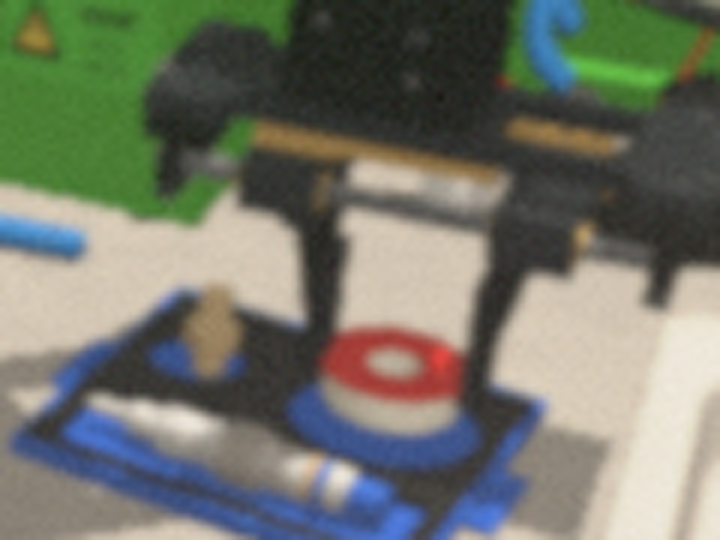

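Request:
servo_tool --increments '[[1,[1.5,0,6],0],[1,[0,0,5],0],[1,[0,0,0],0]]'

```text
time_s: 27.2
position: [0.5854, -0.3555, 0.0115]
tcp_rot: [[1.0, 0.006, -0.001], [0.006, -1.0, 0.001], [-0.001, -0.001, -1.0]]
force: [0.4, -0.7, -0.8]
opening: 0.545
```

Request:
servo_tool --increments '[[1,[0,0,1.5],0],[1,[0,0,0],0]]'

```text
time_s: 27.45
position: [0.5857, -0.3558, 0.0105]
tcp_rot: [[1.0, 0.006, -0.0], [0.006, -1.0, 0.0], [-0.0, -0.0, -1.0]]
force: [-0.1, -0.3, -0.9]
opening: 0.549
```

```bash
python3 - <<'E'
from h import *
delta(587,-356,10,0)
p,d=bot.capture("scene"); c=p[160:250,360:480]
cv2.imwrite(f"pics/scene20.png",cv2.resize(c,None,fx=6,fy=6,interpolation=cv2.INTER_CUBIC))
E
```

```text
t 27.45 pos [ 585.7 -355.8   10.5] psi 0.33 tilt [-1.e-04 -1.e-04 -1.e+00] open 47.8 F [-0.1 -0.3 -0.9]
 -> turn 0.3 then shift [1.3 0.2 0.5]
```

View pics/scene20.png

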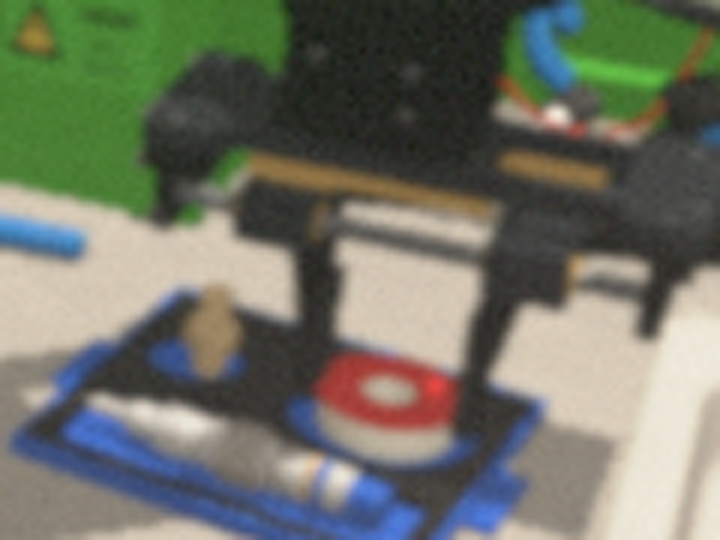

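Request:
servo_tool --increments '[[1,[2,0,0.5],0],[1,[0,0,0],0],[0.28,[0,0,0],0],[0.28,[0,0,0],0],[0.28,[0,0,0],0]]'

```text
time_s: 28.12
position: [0.5878, -0.3559, 0.0102]
tcp_rot: [[1.0, 0.006, 0.0], [0.006, -1.0, -0.0], [0.0, 0.0, -1.0]]
force: [-0.5, -0.0, 0.4]
opening: 0.706
```

Request:
servo_tool --increments '[[0.28,[0,0,-15],0],[0.28,[0,0,-30],0],[0.28,[0,0,-30],0],[0.28,[-40,0,0],0],[0.28,[-45,0,0],0]]'

```text
time_s: 28.75
position: [0.503, -0.3569, 0.087]
tcp_rot: [[1.0, 0.007, 0.003], [0.007, -1.0, -0.003], [0.003, 0.003, -1.0]]
force: [-0.7, 0.4, -0.4]
opening: 0.721
```

```bash
python3 - <<'E'
from h import *
delta(436,-128,90,100.6)
p,d=bot.capture("scene"); c=p[120:320,250:490]
cv2.imwrite(f"pics/scene21.png",cv2.resize(c,None,fx=3,fy=3))
E
```

```text
t 28.75 pos [ 503.  -356.9   87. ] psi 0.42 tilt [ 0.0026  0.0029 -1.    ] open 62.8 F [-0.7  0.4 -0.4]
 -> turn -100.2 then shift [237.3 -23.7  -3. ]
```

View pics/scene21.png

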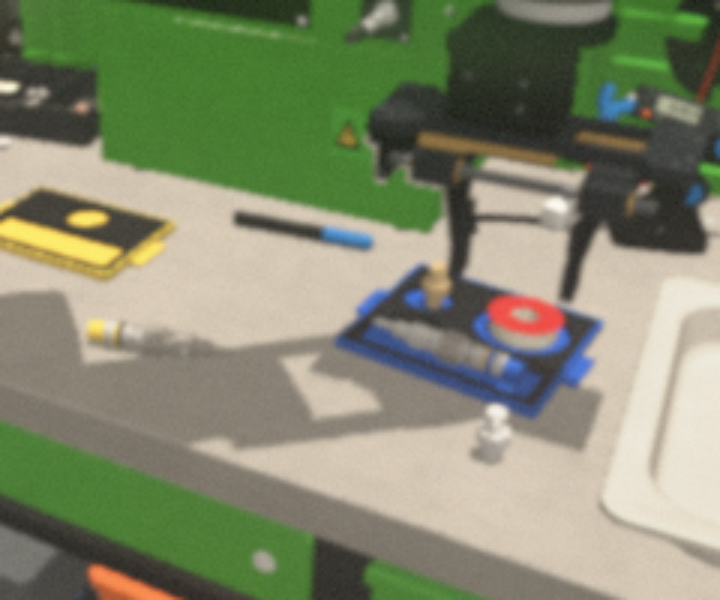

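Request:
servo_tool --increments '[[0,[-20,-45,0],0],[0,[-20,-46,0],0],[0,[-15,-46,0],0],[0,[-12,-46,0],0],[0,[0,-45,0],0]]'

```text
time_s: 29.42
position: [0.4339, -0.1275, 0.086]
tcp_rot: [[1.0, 0.005, 0.001], [0.005, -1.0, -0.0], [0.001, 0.0, -1.0]]
force: [1.3, 0.5, -0.5]
opening: 0.994
```

Request:
servo_tool --increments '[[0,[0,0,0],-10.5],[0,[0,0,0],-10.5],[0,[0,0,0],-10.5],[0,[0,0,0],-10.5],[0,[0,0,0],-10.5]]'

```text
time_s: 30.05
position: [0.4352, -0.1291, 0.086]
tcp_rot: [[0.599, 0.801, 0.002], [0.801, -0.599, -0.001], [0.0, 0.002, -1.0]]
force: [0.4, 0.3, -0.5]
opening: 1.003
```

Request:
servo_tool --increments '[[0,[0,0,0],-10.5],[0,[0,0,0],-10.5],[0,[0,0,0],-10.5],[0,[0,0,0],-10.5],[0,[0,0,0],-5.7]]'

```text
time_s: 30.68
position: [0.4352, -0.1291, 0.086]
tcp_rot: [[-0.187, 0.982, 0.002], [0.982, 0.187, -0.001], [-0.001, 0.002, -1.0]]
force: [0.7, 0.2, 0.2]
opening: 0.999
```

```bash
python3 - <<'E'
from h import *
delta(436,-128,9,100.6)
E
```

```text
t 30.68 pos [ 435.2 -129.1   86. ] psi 100.75 tilt [-0.0014  0.0017 -1.    ] open 86.9 F [0.7 0.2 0.2]
 -> turn 0.2 then shift [ 1.  1. 77.]
```

Request:
servo_tool --increments '[[0,[1,1,25],0],[0,[0,0,25],0],[0,[0,0,15],0],[0.3,[0,0,10],0],[0.4,[0,0,0],0]]'

```text
time_s: 31.3
position: [0.4354, -0.1277, 0.01]
tcp_rot: [[-0.183, 0.983, 0.0], [0.983, 0.183, -0.0], [-0.0, 0.0, -1.0]]
force: [-0.0, 0.3, 0.2]
opening: 0.852
```

```bash
python3 - <<'E'
from h import *
delta(436,-128,9,100.6)
p,d=bot.capture("scene"); c=p[170:290,220:380]
cv2.imwrite(f"pics/scene22.png",cv2.resize(c,None,fx=4.5,fy=4.5))
E
```

```text
t 31.3 pos [ 435.4 -127.7   10. ] psi 100.53 tilt [-0.  0. -1.] open 74.1 F [-0.   0.3  0.2]
 -> turn -0.1 then shift [-0.4  0.5  1. ]
```

View pics/scene22.png

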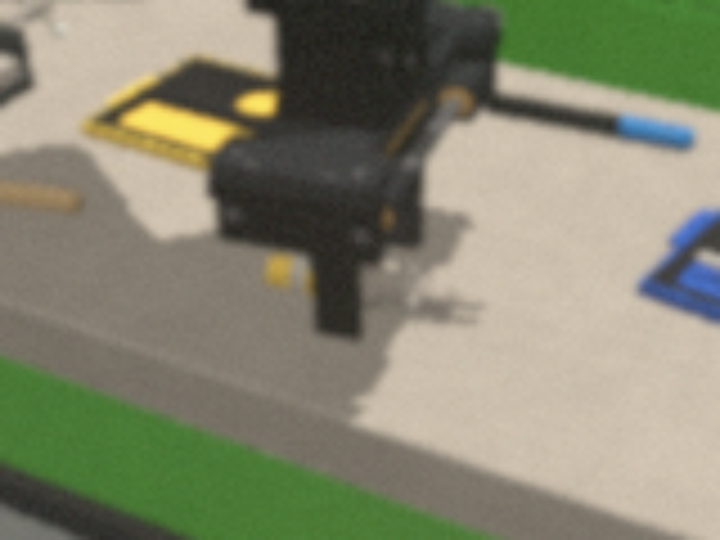

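Request:
servo_tool --increments '[[1,[0,0,1],0],[1,[0,0,0],0],[1,[0,0,0],0],[1,[0,0,0],0],[1,[0,0,0],0]]'

```text
time_s: 31.98
position: [0.4351, -0.1275, 0.0091]
tcp_rot: [[-0.183, 0.983, 0.0], [0.983, 0.183, 0.0], [0.0, 0.0, -1.0]]
force: [-0.3, 0.7, 0.1]
opening: 0.243
```

Request:
servo_tool --increments '[[1,[0,0,0],0],[1,[0,0,0],0],[1,[0,0,0],0],[1,[0,0,0],0]]'

```text
time_s: 32.48
position: [0.4352, -0.1276, 0.0091]
tcp_rot: [[-0.183, 0.983, 0.0], [0.983, 0.183, -0.0], [-0.0, 0.0, -1.0]]
force: [0.5, -0.8, 0.8]
opening: 0.225
```

Request:
servo_tool --increments '[[1,[0,0,-15],0],[1,[0,0,-25],0],[1,[0,0,-20],0],[1,[0,0,0],6.2],[1,[0,0,0],6.2]]'

```text
time_s: 33.1
position: [0.4348, -0.1274, 0.0691]
tcp_rot: [[0.036, 0.999, -0.0], [0.999, -0.036, 0.0], [0.0, -0.0, -1.0]]
force: [0.8, 0.3, -2.3]
opening: 0.226
```

```bash
python3 - <<'E'
from h import *
delta(534.5,36,60,88.2)
p,d=bot.capture("scene"); s=bot.read_state(); pos=s["position"]
R=s["tcp_rot"]; e=R[:2,0]
r=bot.trace("scene","nozzle_yellow")
for q in r[:1]:
    v,u=np.nonzero(q["region"]); W=onplane("scene",np.c_[u,v],pos[2]+.001)[:,:2]; t=(W-pos[:2])@e
    print(q["p"],q["bbox"],"t",t.min()*1000,t.max()*1000)
    P=world("scene",d,q["region"]);t=(P[:,:2]-pos[:2])@e
    for lo in np.arange(-.07,.06,.02):
        m=(t>lo)&(t<lo+.02)&(P[:,2]>.03)
        if m.sum()>5: print(round(lo*1000),m.sum(),np.percentile(P[m,2],[3,50,97]))
c=p[150:270,220:380]
cv2.imwrite(f"pics/scene23.png",cv2.resize(c,None,fx=4.5,fy=4.5))
E
```

```text
t 33.1 pos [ 434.8 -127.4   69.1] psi 87.93 tilt [ 1.e-04 -3.e-04 -1.e+00] open 19.7 F [ 0.8  0.3 -2.3]
 -> turn -0.3 then shift [166.4  94.5   9.1]
```

View pics/scene23.png

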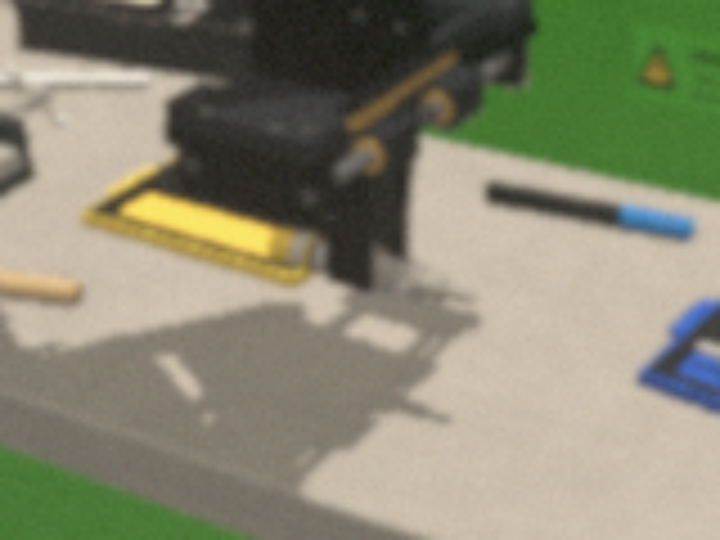

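Request:
servo_tool --increments '[[1,[45,25,0],0],[1,[45,25,0],0],[1,[45,25,0],0],[1,[31,19,5],0],[1,[0,0,0],0]]'

```text
time_s: 33.83
position: [0.5353, 0.0374, 0.0634]
tcp_rot: [[0.027, 1.0, 0.0], [1.0, -0.027, 0.0], [0.0, 0.0, -1.0]]
force: [-0.2, -1.0, -1.9]
opening: 0.225
```

```bash
python3 - <<'E'
from h import *
delta(534.5,36,12,88.2)
p,d=bot.capture("scene"); s=bot.read_state(); pos=s["position"]
R=s["tcp_rot"]; e=R[:2,0]
r=bot.trace("scene","nozzle_yellow")
for q in r[:1]:
    v,u=np.nonzero(q["region"]); W=onplane("scene",np.c_[u,v],pos[2]+.001)[:,:2]; t=(W-pos[:2])@e
    print(q["p"],q["bbox"],"t",t.min()*1000,t.max()*1000)
c=p[150:250,200:340]
cv2.imwrite(f"pics/scene24.png",cv2.resize(c,None,fx=5.5,fy=5.5))
E
```

```text
t 33.83 pos [535.3  37.4  63.4] psi 88.47 tilt [ 1.e-04  4.e-04 -1.e+00] open 19.6 F [-0.2 -1.  -1.9]
 -> turn 0.3 then shift [-1.4 -0.8 51.4]
0.55 [247.7, 169.8, 279.3, 187.2] t -49.93478793238222 57.55424400463872
```

View pics/scene24.png

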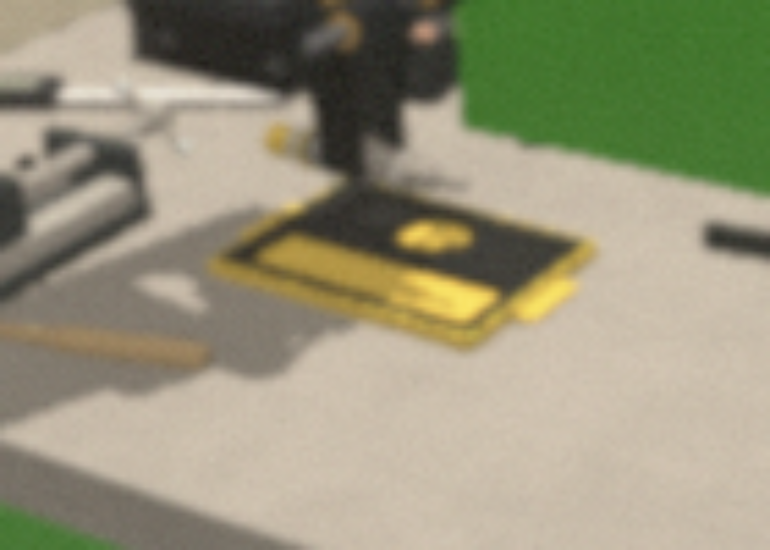

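Request:
servo_tool --increments '[[1,[-4,-0.5,20],0],[1,[0,0,18],0],[1,[0,0,9],0],[1,[0,0,0],0],[1,[0,0,0],0]]'

```text
time_s: 34.55
position: [0.5341, 0.0309, 0.0175]
tcp_rot: [[0.033, 0.999, 0.001], [0.999, -0.033, -0.0], [-0.0, 0.001, -1.0]]
force: [0.5, -0.2, -2.7]
opening: 0.222
```

```bash
python3 - <<'E'
from h import *
delta(534.5,34,12,88.2)
p,d=bot.capture("scene")
c=p[150:250,200:340]
cv2.imwrite(f"pics/scene25.png",cv2.resize(c,None,fx=5.5,fy=5.5))
E
```

```text
t 34.55 pos [534.1  30.9  17.5] psi 88.11 tilt [-1.e-04  7.e-04 -1.e+00] open 19.3 F [ 0.5 -0.2 -2.7]
 -> turn -0.1 then shift [3.1 0.3 5.5]
```

View pics/scene25.png

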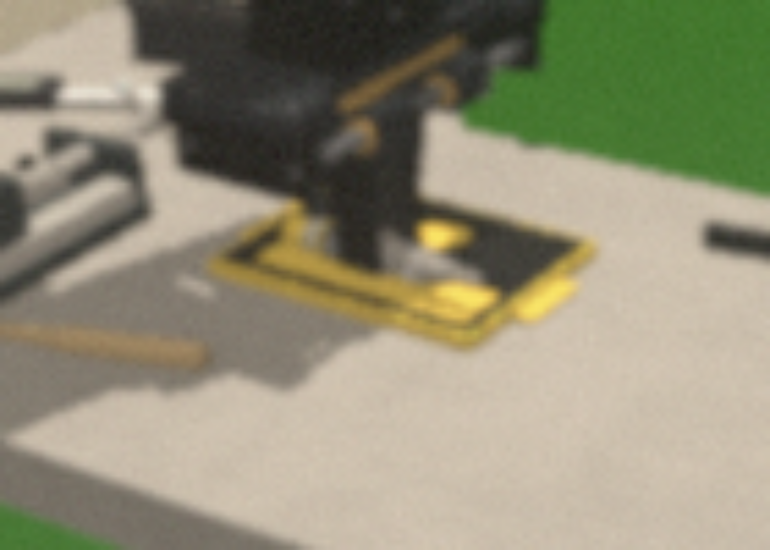

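Request:
servo_tool --increments '[[1,[2,0,3],0],[1,[0,0,2],0],[1,[0,0,0],0],[1,[0,0,0],0]]'

```text
time_s: 35.1
position: [0.5339, 0.0334, 0.012]
tcp_rot: [[0.032, 0.999, -0.0], [0.999, -0.032, -0.0], [-0.0, -0.0, -1.0]]
force: [0.3, 0.3, -2.9]
opening: 0.229
```

```bash
python3 - <<'E'
from h import *
delta(534.5,33,12,88.2)
E
```

```text
t 35.1 pos [533.9  33.4  12. ] psi 88.15 tilt [-0.e+00 -1.e-04 -1.e+00] open 19.9 F [ 0.3  0.3 -2.9]
 -> turn -0.1 then shift [-0.4  0.6  0. ]
```

Request:
servo_tool --increments '[[1,[0,0,1],0],[0.6,[0,0,0],0],[0.6,[0,0,0],0],[0.6,[0,0,0],0]]'

```text
time_s: 35.6
position: [0.5341, 0.0333, 0.0112]
tcp_rot: [[0.033, 0.999, 0.0], [0.999, -0.033, -0.0], [-0.0, 0.0, -1.0]]
force: [0.1, 0.9, 0.6]
opening: 0.388
```

Request:
servo_tool --increments '[[0.6,[0,0,-20],0],[0.4,[0,0,-35],0],[0,[0,0,-30],0],[0,[-40,-25,0],0],[0,[-45,-25,0],0]]'

```text
time_s: 36.22
position: [0.4812, -0.0505, 0.0968]
tcp_rot: [[0.03, 1.0, 0.002], [1.0, -0.03, -0.001], [-0.001, 0.002, -1.0]]
force: [0.8, -1.0, -0.5]
opening: 0.771
```

```bash
python3 - <<'E'
from h import *
delta(434.5,-376,95,88.2)
p,d=bot.capture("scene")
c=p[150:250,200:340]
cv2.imwrite(f"pics/scene26.png",cv2.resize(c,None,fx=5.5,fy=5.5))
E
```

```text
t 36.23 pos [481.2 -50.5  96.8] psi 88.29 tilt [-8.0e-04  2.1e-03 -1.0e+00] open 67.1 F [ 0.8 -1.  -0.5]
 -> turn 0.1 then shift [-326.8  -36.5    1.8]
```

View pics/scene26.png

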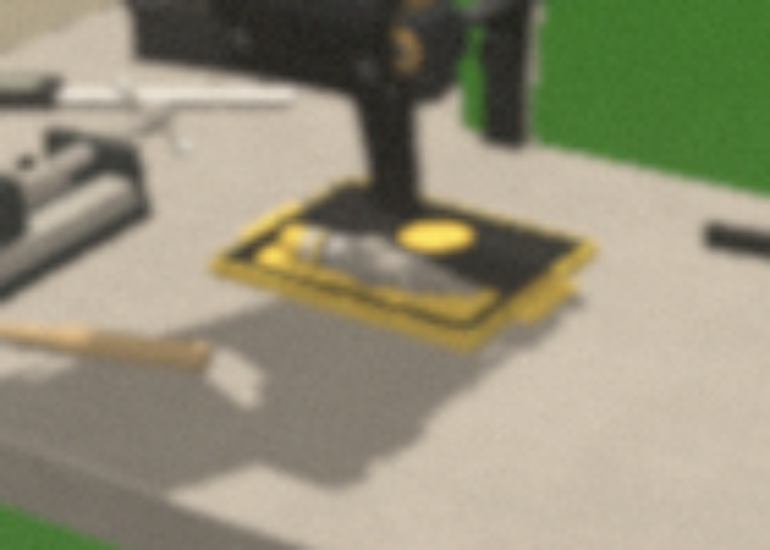

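Request:
servo_tool --increments '[[0.1,[-50,-6,0],0],[0.2,[-55,-6,0],0],[0.3,[-55,-6,0],0],[0.35,[-55,-6,0],0],[0.35,[-55,-6,0],0]]'

```text
time_s: 36.9
position: [0.4421, -0.3206, 0.0961]
tcp_rot: [[0.033, 0.999, 0.0], [0.999, -0.033, 0.0], [0.0, 0.0, -1.0]]
force: [1.3, -0.7, -0.2]
opening: 0.661
```

Request:
servo_tool --increments '[[0.35,[-45,-6,10],0],[0.35,[-12,0,15],0],[0.35,[0,0,0],0],[0.35,[0,0,0],0]]'

```text
time_s: 37.4
position: [0.4344, -0.3735, 0.0708]
tcp_rot: [[0.031, 1.0, -0.001], [1.0, -0.031, 0.002], [0.002, -0.001, -1.0]]
force: [-0.1, -0.5, -0.2]
opening: 0.651
```

```bash
python3 - <<'E'
from h import *
delta(434.5,-375.5,10,88.2)
p,d=bot.capture("scene")
c=p[190:290,350:490]
cv2.imwrite(f"pics/scene27.png",cv2.resize(c,None,fx=5.5,fy=5.5))
p,d=bot.capture("top"); c=p[130:280,190:450]
cv2.imwrite(f"pics/top27.png",cv2.resize(c,None,fx=3,fy=3,interpolation=cv2.INTER_CUBIC))
for n in("steel_fitting",):
    for q in bot.trace("top",n)[:2]:
        v,u=np.nonzero(q["region"]); print(q["p"],u.mean(),v.mean(),onplane("top",[[u.mean(),v.mean()]],.018))
E
```

```text
t 37.4 pos [ 434.4 -373.5   70.8] psi 88.21 tilt [ 0.0022 -0.0014 -1.    ] open 56.6 F [-0.1 -0.5 -0.2]
 -> turn 0.0 then shift [-2.   0.1 60.8]
```

View pics/scene27.png

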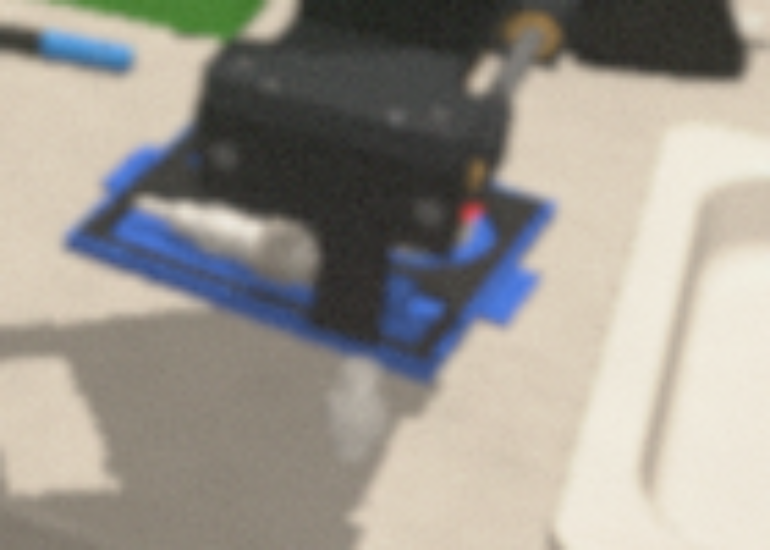

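View pics/top27.png

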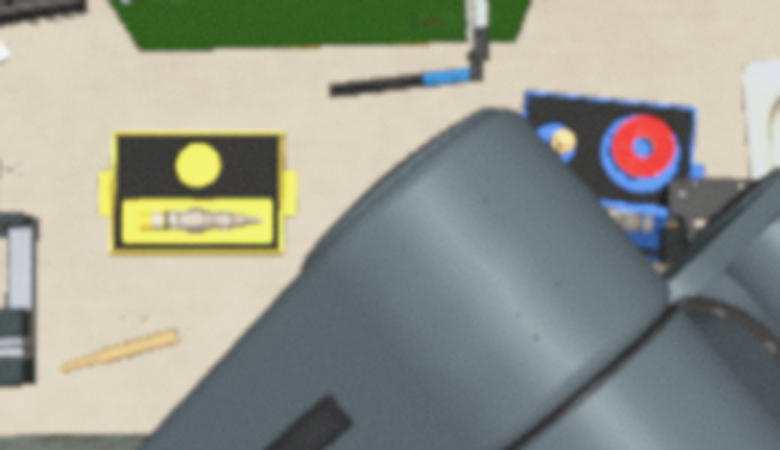

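Request:
servo_tool --increments '[[0.35,[-1,0,20],0],[0.35,[0,0,15],0],[0.35,[0,0,10],0],[0.35,[0,0,0],0]]'

```text
time_s: 38.05
position: [0.4342, -0.376, 0.0252]
tcp_rot: [[0.032, 0.999, -0.001], [0.999, -0.032, 0.002], [0.002, -0.001, -1.0]]
force: [0.6, 0.0, -0.1]
opening: 0.652
```

```bash
python3 - <<'E'
from h import *
delta(434.5,-375.5,10,88.2)
p,d=bot.capture("scene")
c=p[190:290,350:490]
cv2.imwrite(f"pics/scene28.png",cv2.resize(c,None,fx=5.5,fy=5.5))
E
```

```text
t 38.05 pos [ 434.2 -376.    25.2] psi 88.15 tilt [ 0.0015 -0.0013 -1.    ] open 56.7 F [ 0.6  0.  -0.1]
 -> turn -0.0 then shift [ 0.5  0.3 15.2]
```

View pics/scene28.png

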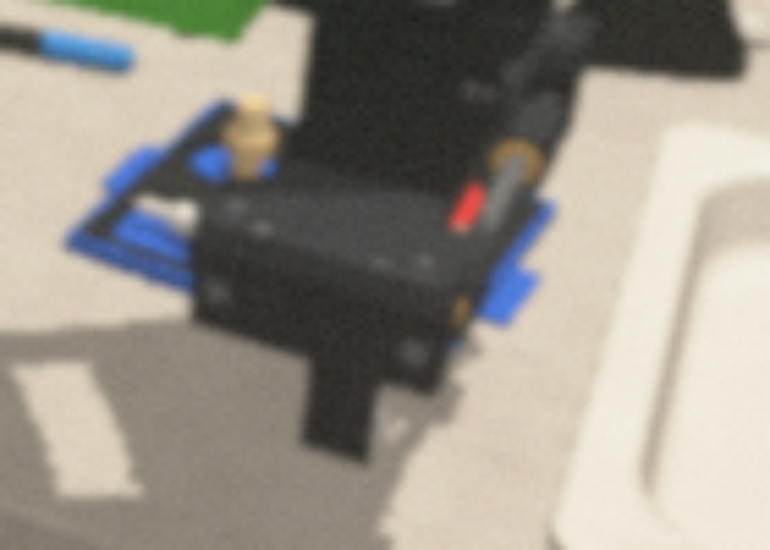

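Request:
servo_tool --increments '[[0.35,[0,0,9],0],[0.35,[0,0,5],0],[0.35,[0,0,0],0],[1,[0,0,0],0],[1,[0,0,0],0]]'

```text
time_s: 38.72
position: [0.4347, -0.3768, 0.0122]
tcp_rot: [[0.033, 0.999, 0.0], [0.999, -0.033, -0.0], [-0.0, 0.0, -1.0]]
force: [-0.1, 0.3, -0.4]
opening: 0.498
```

Request:
servo_tool --increments '[[1,[0,0,0],0],[1,[0,0,0],0],[1,[0,0,0],0],[1,[0,0,0],0],[1,[0,0,0],0]]'

```text
time_s: 39.35
position: [0.4346, -0.3767, 0.0121]
tcp_rot: [[0.033, 0.999, 0.0], [0.999, -0.033, -0.0], [-0.0, 0.0, -1.0]]
force: [0.5, 0.4, 0.9]
opening: 0.207
```

Request:
servo_tool --increments '[[1,[0,0,-15],0],[1,[0,0,-30],0],[1,[0,0,-40],0],[1,[0,0,0],0]]'

```text
time_s: 39.85
position: [0.4362, -0.3787, 0.1009]
tcp_rot: [[0.032, 0.999, 0.005], [0.999, -0.032, -0.006], [-0.006, 0.005, -1.0]]
force: [-0.4, 0.2, -0.6]
opening: 0.212
```

```bash
python3 - <<'E'
from h import *
delta(435,36,95,88.2)
p,d=bot.capture("scene")
c=p[190:290,350:490]
cv2.imwrite(f"pics/scene29.png",cv2.resize(c,None,fx=5.5,fy=5.5))
E
```

```text
t 39.85 pos [ 436.2 -378.7  100.9] psi 88.14 tilt [-0.0061  0.0051 -1.    ] open 18.4 F [-0.4  0.2 -0.6]
 -> turn -0.1 then shift [414.4 -14.2   5.9]
```

View pics/scene29.png

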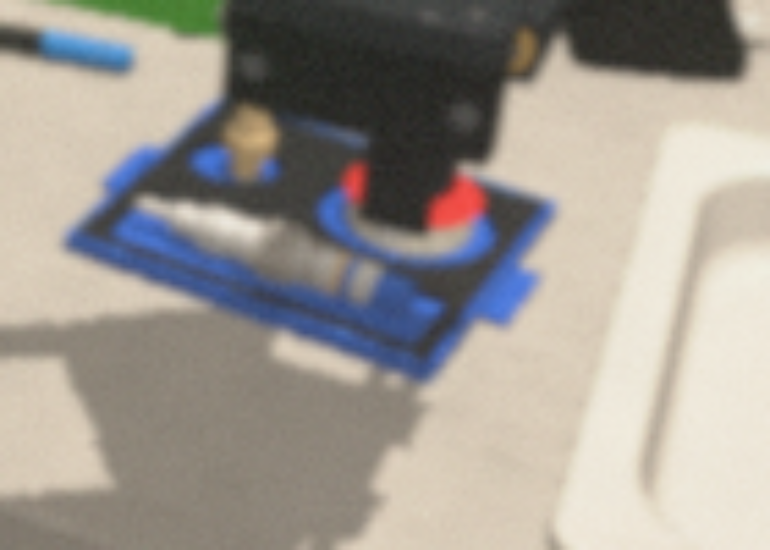

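Request:
servo_tool --increments '[[1,[45,-2,0],0],[1,[58,-2,0],0],[1,[58,-2,0],0],[1,[58,-2,0],0],[1,[58,-2,0],0]]'

```text
time_s: 40.52
position: [0.4326, -0.0975, 0.0964]
tcp_rot: [[0.033, 0.999, -0.002], [0.999, -0.033, 0.001], [0.001, -0.002, -1.0]]
force: [0.9, -0.4, -0.3]
opening: 0.205
```

Request:
servo_tool --increments '[[1,[58,-2,0],0],[1,[50,20,0],0],[1,[20,40,0],0],[1,[5,45,0],0],[1,[0,0,0],0]]'

```text
time_s: 41.15
position: [0.5445, 0.0304, 0.0966]
tcp_rot: [[0.031, 1.0, 0.004], [1.0, -0.031, -0.001], [-0.0, 0.004, -1.0]]
force: [-0.4, -0.0, 0.1]
opening: 0.21
```

```bash
python3 - <<'E'
from h import *
delta(584.5,34.5,60,88.2)
p,d=bot.capture("scene")
c=p[130:250,200:340]
cv2.imwrite(f"pics/scene30.png",cv2.resize(c,None,fx=4.8,fy=4.8))
E
```

```text
t 41.15 pos [544.5  30.4  96.6] psi 88.23 tilt [-5.0e-04  4.1e-03 -1.0e+00] open 18.3 F [-0.4 -0.   0.1]
 -> turn 0.0 then shift [ 5.4 39.8 36.6]
```

View pics/scene30.png

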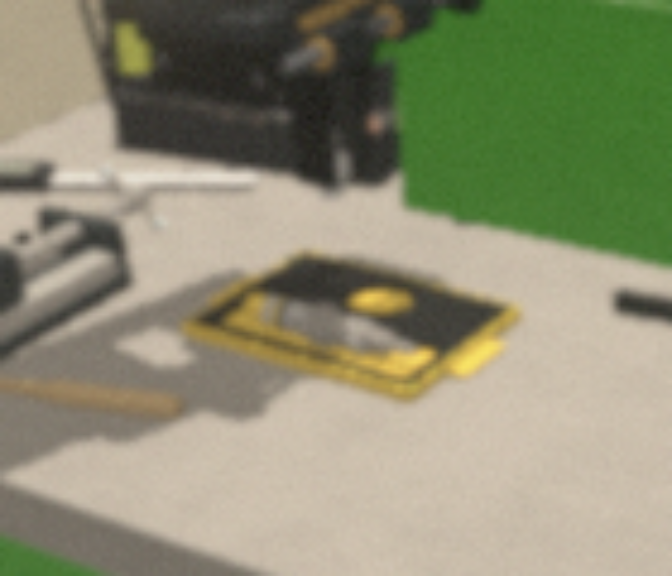

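Request:
servo_tool --increments '[[1,[0,0,0],10],[1,[0,0,0],10],[1,[0,0,0],10],[1,[0,0,0],10],[1,[0,0,0],10]]'

```text
time_s: 41.82
position: [0.5379, 0.0299, 0.0962]
tcp_rot: [[0.791, 0.612, -0.005], [0.612, -0.791, 0.001], [-0.003, -0.003, -1.0]]
force: [-0.4, 0.2, -0.7]
opening: 0.21
```

Request:
servo_tool --increments '[[1,[0,0,0],10],[1,[0,0,0],10],[1,[0,0,0],10],[1,[0,0,0],8],[1,[0,0,0],0]]'

```text
time_s: 42.45
position: [0.5385, 0.03, 0.0963]
tcp_rot: [[1.0, 0.003, -0.004], [0.003, -1.0, 0.001], [-0.004, -0.001, -1.0]]
force: [0.8, 0.1, -0.6]
opening: 0.208
```

```bash
python3 - <<'E'
from h import *
delta(584.5,34.5,60,0)
E
```

```text
t 42.45 pos [538.5  30.   96.3] psi 0.19 tilt [-3.8e-03 -5.0e-04 -1.0e+00] open 18.1 F [ 0.8  0.1 -0.6]
 -> turn 0.2 then shift [46.  -4.5 36.3]
```

Request:
servo_tool --increments '[[1,[20,-2,10],0],[1,[24,-2,10],0],[1,[0,0,15],0],[1,[0,0,0],0],[1,[0,0,0],0]]'

```text
time_s: 43.08
position: [0.5831, 0.0342, 0.0617]
tcp_rot: [[1.0, 0.003, -0.003], [0.003, -1.0, 0.0], [-0.003, -0.0, -1.0]]
force: [1.1, -0.0, -0.8]
opening: 0.208
```

```bash
python3 - <<'E'
from h import *
delta(584.5,34.5,14,0)
p,d=bot.capture("scene")
c=p[130:250,200:340]
cv2.imwrite(f"pics/scene31.png",cv2.resize(c,None,fx=4.8,fy=4.8))
E
```

```text
t 43.08 pos [583.1  34.2  61.7] psi 0.16 tilt [-2.5e-03 -3.0e-04 -1.0e+00] open 18.1 F [ 1.1 -0.  -0.8]
 -> turn 0.2 then shift [ 1.4 -0.3 47.7]
```

View pics/scene31.png

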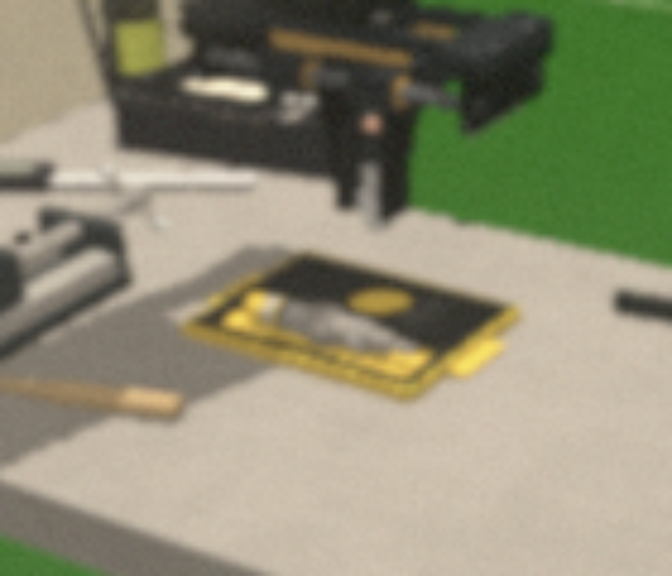

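Steel fitting upright in the grip at (372,195), above the round cut-out at (380,300).

Request:
servo_tool --increments '[[1,[1,0,18],0],[1,[0,0,16],0],[1,[0,0,7],0],[1,[0,0,0],0],[1,[0,0,0],0]]'

```text
time_s: 43.75
position: [0.5861, 0.0342, 0.0211]
tcp_rot: [[1.0, 0.002, 0.0], [0.002, -1.0, -0.0], [0.0, 0.0, -1.0]]
force: [-0.2, -0.0, -0.6]
opening: 0.206
```

```bash
python3 - <<'E'
from h import *
delta(584.5,34.5,14,0)
p,d=bot.capture("scene")
c=p[150:230,230:330]
cv2.imwrite(f"pics/scene32.png",cv2.resize(c,None,fx=7,fy=7))
E
```

```text
t 43.75 pos [586.1  34.2  21.1] psi 0.14 tilt [ 4.e-04  0.e+00 -1.e+00] open 18.0 F [-0.2 -0.  -0.6]
 -> turn 0.1 then shift [-1.6 -0.3  7.1]
```

View pics/scene32.png

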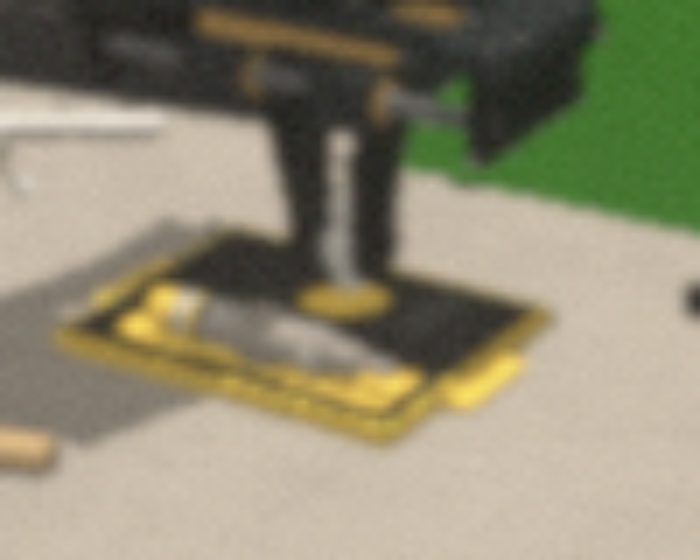

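Request:
servo_tool --increments '[[1,[-1,0,5],0],[1,[0,0,2],0],[1,[0,0,0],0]]'

```text
time_s: 44.18
position: [0.5846, 0.0342, 0.0141]
tcp_rot: [[1.0, 0.002, -0.0], [0.002, -1.0, 0.0], [-0.0, -0.0, -1.0]]
force: [-0.8, 0.5, 0.0]
opening: 0.213
```

Request:
servo_tool --increments '[[1,[0,0,1],0],[1,[0,0,0],0]]'

```text
time_s: 44.42
position: [0.5848, 0.0342, 0.014]
tcp_rot: [[1.0, 0.002, 0.0], [0.002, -1.0, -0.0], [0.0, 0.0, -1.0]]
force: [-1.1, -0.3, 6.3]
opening: 0.213
```

```bash
python3 - <<'E'
from h import *
delta(584.5,34.5,14,0)
p,d=bot.capture("scene")
c=p[150:230,230:330]
cv2.imwrite(f"pics/scene33.png",cv2.resize(c,None,fx=7,fy=7))
E
```

```text
t 44.42 pos [584.8  34.2  14. ] psi 0.14 tilt [ 2.e-04  0.e+00 -1.e+00] open 18.5 F [-1.1 -0.3  6.3]
 -> turn 0.1 then shift [-0.3 -0.3  0. ]
```

View pics/scene33.png

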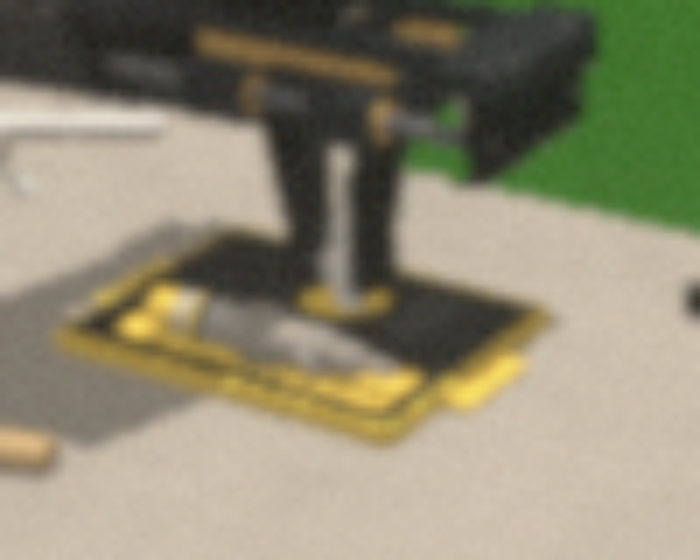

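On the floor of the cut-out (6 N upward). Release, lift, back off.

Request:
servo_tool --increments '[[0.55,[0,0,0],0],[0.55,[0,0,0],0],[0.55,[0,0,0],0]]'

```text
time_s: 44.85
position: [0.5848, 0.0342, 0.0128]
tcp_rot: [[1.0, 0.002, -0.0], [0.002, -1.0, -0.0], [-0.0, 0.0, -1.0]]
force: [0.5, 0.4, -0.1]
opening: 0.425
```

Request:
servo_tool --increments '[[0.55,[0,0,-20],0],[0.5,[0,0,-40],0],[0.2,[0,0,-40],0],[0,[-40,20,0],0],[0,[-55,20,-10],0]]'

```text
time_s: 45.48
position: [0.4903, -0.0067, 0.1234]
tcp_rot: [[1.0, 0.004, 0.002], [0.004, -1.0, -0.001], [0.002, 0.001, -1.0]]
force: [-0.1, -0.7, -0.8]
opening: 0.755
```

Request:
servo_tool --increments '[[0,[-20,50,-20],0],[0,[-20,55,-20],0],[0,[0,60,0],0],[0,[0,60,0],0],[0,[0,60,0],0]]'

```text
time_s: 46.1
position: [0.4503, -0.2931, 0.1632]
tcp_rot: [[1.0, 0.002, 0.0], [0.002, -1.0, -0.0], [0.0, 0.0, -1.0]]
force: [1.9, -0.0, -0.0]
opening: 0.997
```

Request:
servo_tool --increments '[[0,[0,60,0],0],[0,[0,60,0],0],[0,[0,60,0],0],[0,[0,30,0],0],[0,[0,0,0],0]]'

```text
time_s: 46.72
position: [0.4504, -0.5037, 0.1624]
tcp_rot: [[1.0, -0.001, 0.0], [-0.001, -1.0, -0.001], [0.0, 0.001, -1.0]]
force: [1.5, 1.0, -1.0]
opening: 0.999
```

```bash
python3 - <<'E'
from h import *
delta(400,-500,150,0)
p,d=bot.capture("scene")
cv2.imwrite("pics/scene34.png",cv2.resize(p[170:290,220:460],None,fx=3.3,fy=3.3))
p,d=bot.capture("top"); cv2.imwrite("pics/top34.png",cv2.resize(p[130:280,190:450],None,fx=3,fy=3,interpolation=cv2.INTER_CUBIC))
for n in "nozzle_blue nozzle_yellow brass_fitting steel_fitting tape_roll marker drift_punch".split():
  for cam in ("top","scene"):
    p,d=bot.capture(cam); r=bot.trace(cam,n)
    if r:
        P=world(cam,d,r[0]["region"]); print(cam,n,round(r[0]["p"],2),np.round(np.median(P,0)*1000,1),"z98",round(np.percentile(P[:,2],98)*1000,1))
E
```

```text
t 46.73 pos [ 450.4 -503.7  162.4] psi -0.03 tilt [ 4.e-04  9.e-04 -1.e+00] open 86.9 F [ 1.5  1.  -1. ]
 -> turn -0.0 then shift [-50.4  -3.7  12.4]
scene nozzle_blue 0.67 [ 519.3 -326.3   16. ] z98 22.5
top nozzle_yellow 0.66 [533.7  38.6  19.7] z98 26.1
scene nozzle_yellow 0.53 [528.4  30.6  16.3] z98 22.4
top brass_fitting 0.42 [423.4 102.   11.4] z98 16.0
top steel_fitting 0.58 [586.7  34.7  25.5] z98 42.0
scene steel_fitting 0.45 [584.1  27.9  20.6] z98 37.1
top tape_roll 0.79 [ 589.8 -355.9   17.2] z98 22.5
scene tape_roll 0.93 [ 577.8 -360.    17.2] z98 19.0
top marker 0.61 [ 652.6 -139.6   12.1] z98 17.0
scene marker 0.46 [ 649.4 -152.8    9.6] z98 14.1
top drift_punch 0.55 [423.8  99.4  11.7] z98 16.1
scene drift_punch 0.49 [421.5  87.5   8.9] z98 13.2
```

View pics/scene34.png

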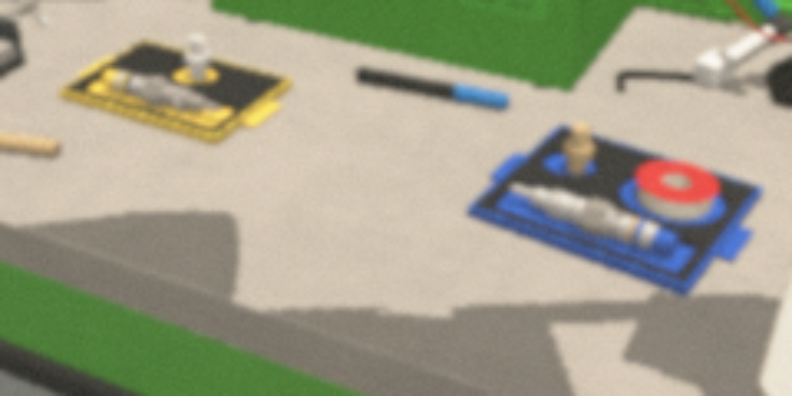

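View pics/top34.png

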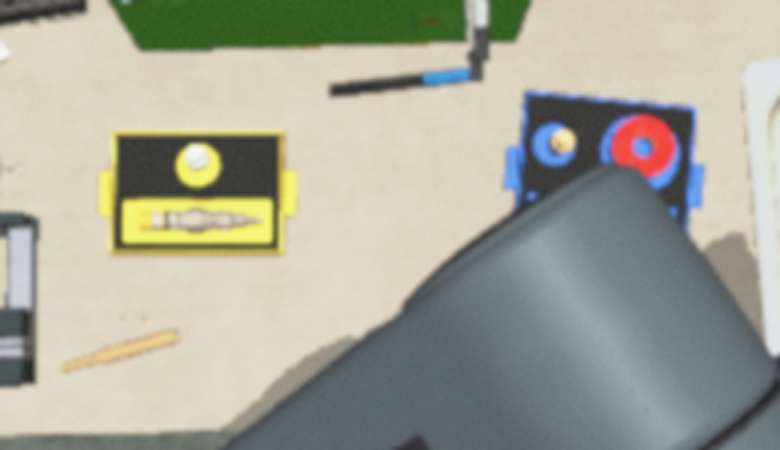

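```bash
python3 - <<'E'
from h import *
for cam in("scene","top"):
    p,d=bot.capture(cam); r=bot.trace(cam,"tape_roll")[0]
    h=cv2.cvtColor(p,cv2.COLOR_BGR2HSV); m=(cv2.inRange(h,(0,150,120),(8,255,255))>0)&r["region"]
    m=cv2.erode(m.astype(np.uint8),np.ones((3,3)))>0
    P=world(cam,d,m)*1000; A=np.c_[P[:,:2]-P[:,:2].mean(0),np.ones(len(P))]; c=np.linalg.lstsq(A,P[:,2],rcond=None)[0]
    print(cam,"tape top",len(P),P.mean(0).round(1),"slope deg",np.degrees(c[:2]).round(2))
    W=world(cam,d,np.ones(d.shape,bool))*1000
    for nm,c in (("brass",(594,-284)),("steel",(585,34.5)),("nozB",(525,-317)),("nozY",(534,33.5))):
        k=np.hypot(W[:,0]-c[0],W[:,1]-c[1])<14; 
        if k.sum(): print(nm,k.sum(),np.percentile(W[k,2],[50,90,97]).round(1))
    for nm,c in (("blue foam",(561,-300)),("yel foam",(585,70))):
        k=np.hypot(W[:,0]-c[0],W[:,1]-c[1])<6; print(nm,np.median(W[k,2]).round(1) if k.any() else "")
p,d=bot.capture("scene"); cv2.imwrite("pics/scene35.png",cv2.resize(p[200:265,355:455],None,fx=7.5,fy=7.5,interpolation=cv2.INTER_CUBIC))
E
```

```text
scene tape top 61 [ 584.1 -359.5   17.7] slope deg [-0.69 -0.33]
brass 125 [19.1 35.7 37.3]
steel 106 [13.9 32.7 36.7]
nozB 134 [16.2 22.4 23.1]
nozY 129 [ 6.9 21.6 22.7]
blue foam 8.0
yel foam -449.2
top tape top 73 [ 593.7 -359.1   18.3] slope deg [-0.74  0.48]
brass 87 [21.1 37.3 38.9]
steel 97 [12.3 36.6 39. ]
nozY 89 [19.9 23.4 24.8]
blue foam 
yel foam 7.5
```

View pics/scene35.png

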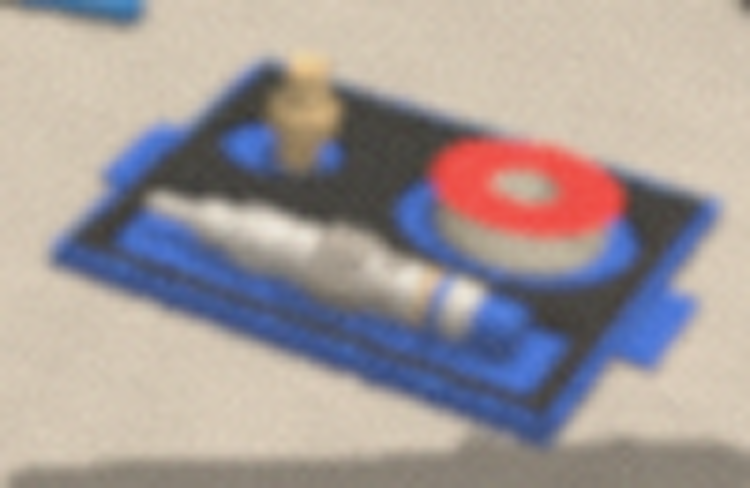

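```bash
python3 -c "
from rig import bot
print(bot.hand_in())"
```

```text
the job is handed in; nothing more can be done
None
```

Both kits are made up and the job is handed in, at about 47 s of the 104 s allowed.

**Final checks:** I looked with both cameras before handing in. The arm's own body hid the blue nozzle holder from the top camera, so that one rests on the scene camera alone. Each part should stand its own height above the 2 mm cut-out floor, and each does:

| Part | Top measured | Expected |
|---|---|---|
| Tape (level within 1°, red side up) | about 18 mm | 18 mm |
| Brass and steel fittings, standing thread up | about 37 to 39 mm | 37 mm |
| Nozzle holders, lying in their slots | about 22 to 25 mm | 22 mm |

The gripper was open and clear of everything. The marker and the brass drift measured where they were at the start, within the noise of the cameras.

**What went wrong or disagreed:**
- **First grip:** I lifted the blue nozzle holder before the fingers had closed, so it was held only by its top. I set it back on the bench and gripped it again properly.
- **Light contact:** While lowering the brass fitting, the arm or gripper touched the tester or its hose couplings, with about 8 N sideways. I backed off and set the fitting about 4 mm off the centre of its cut-out, fully down.
- **Tape grip:** The fingers read about 48 mm on the tape, although it is given as 54 mm across. It was held level and went in cleanly.
- **Cameras:** The two cameras disagreed by about 2 to 5 mm. In the last check they differed by about 10 mm on where the tape sits along x. The pictures show it inside its cut-out.
- **Detector:** In the last check the top-camera network reported the drift as the brass fitting, so I checked the fitting from the depth data instead.

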